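# Put the emerald ring away in its push-latch case

## Task

The sloping wooden case is shut by a push latch: press its lid fully in at the brass spot and let go, and it springs open. Stand the wooden ring holder with the emerald ring upright on the blue floor of the case, well back under the raised lid and set down rather than dropped, then press the lid shut until it stays latched by itself. Leave the jar, the steel cone and the loupe where they stand.

Things in the scene. Friction and masses are not known exactly. Their poses are not given: they have to be found in the camera images.
- case: Fixed dark wooden ring case, sloping top, 146 mm deep, 136 mm wide. Origin: on the bench, mid-width; x points from its front to its back (hinge side), z up. Outside it runs from x = -80 mm (front) to +66 mm (back), y = -68 to +68 mm. Front wall 20 mm thick, 19 to 29 mm high; 6 mm side walls rise from 19 mm high at the front to 90 mm at the back, where the back wall is 88 mm high.
- lid (a joint): Lid angle, rad: 0 = shut and latched, below 0 = pressed in, hard stop at -0.042 (5.5 mm at the spot), 1.50 = fully open stop. Push-push latch: pressed from 0 to the stop and let go, it is released and a damped spring swings the lid open in about 2 s; pushed from open to the stop and let go, it returns to 0 and stays. Pressed in to -0.03 only, nothing changes. Spring: 3 to 5 N at the spot.
- lid_pad (a point): Centre of the 22 mm brass spot on the lid's outer face, 130 mm from the hinge; it moves along. z: outward normal of the lid; x: along the lid to the hinge; y: along the hinge. Lid: dark wood, 152 mm long (24 mm beyond the spot), 140 mm wide, 8 mm thick. Shut, it slopes 27 deg down to the front; fully open it rises 59 deg above level towards the front, leaning over the case.
- lid_hinge (a point): Middle of the hinge line, along the case's y, 60 mm behind the case's origin, 97 mm above the bench, in the plane of the lid's inner face (the brass spot is 8.6 mm outside that plane). The lid angle grows as its front edge rises.
- holder_mid (a point): Loose ring holder: upright light wooden cylinder 30 mm across, 40 mm high, brass band at the foot, a gold ring with a green stone standing in its top (57 mm high in all), about 60 g. The point is the cylinder's centre, 20 mm above its underside; z along its axis. It fits under the shut lid only if its axis is at x = +10 mm or more in the case's frame.
- case_rest (a point): Point on the case's blue floor, 22 mm behind the case's origin, mid-width, 8 mm above the bench: a good place for the middle of the holder's foot. Axes as the case's. The flat floor runs from x = -60 to +58 mm and y = -62 to +62 mm in the case's frame. With the lid open, the lid hangs over this place, so it is reached on a slant from the front.
- jar: Bystander: amber jar with an aluminium cap, 40 mm across, 48 mm high, loose, origin at the centre of its underside.
- cone: Bystander: steel ring cone, 40 mm across at the foot, 55 mm high, loose, origin at the centre of its underside.
- loupe: Bystander: black folded loupe, 34 x 50 x 18 mm, loose, origin at the centre of its underside.
Mind the look-alikes: they are no part of the job. What is shaped like the part that bears holder_mid but pink or turquoise is not meant.

How it is judged:
On the way, in this order (a step that is already met when the one before it is completed fails the run):
1. the latch has been released and the lid stands open (value of joint lid above 1.3 rad), for 0.2 s.
2. the holder stands upright on the floor of the case, let go, with the lid still open (x of holder_mid in the frame of case between 0.005 and 0.05 m and y of holder_mid in the frame of case between -0.05 and 0.05 m and z of holder_mid in the frame of case below 0.032 m and angle between holder_mid's own z axis and vertical below 0.12 rad and contact force between holder and the fingers below 0.05 N and value of joint lid above 1 rad), for 0.2 s.
At the end, for the whole second after the job is handed in: The lid is latched by itself (joint within 0.012 rad of 0, nothing touching it), and the holder stands at rest on the floor of the case, upright within 7 degrees, its axis 5 to 50 mm behind the case's origin and within 50 mm of its middle (value of joint lid between -0.012 and 0.012 rad and x of holder_mid in the frame of case between 0.005 and 0.05 m and y of holder_mid in the frame of case between -0.05 and 0.05 m and z of holder_mid in the frame of case below 0.032 m and angle between holder_mid's own z axis and vertical below 0.12 rad and linear speed of holder below 0.02 m/s).
It fails at once if the ring holder falls free (let go more than about 25 mm up) (linear speed of holder above 0.7 m/s and contact force between holder and the arm below 0.05 N).
It fails at once if the ring holder is tipped over (angle between holder_mid's own z axis and vertical above 0.9 rad).
It fails at once if a bystander is pushed more than 30 mm or knocked over (distance of any of jar, cone, loupe from where it was at the start of the episode above 0.03 m or angle between any of jar, cone, loupe's own z axis and vertical above 0.5 rad).
It also fails if it takes over 70 s, if anything falls off the work surface, if the arm or the gripper's body presses on something with over 40 N, if the wrist force passes 120 N, or if a joint passes its speed limit or range.

## Robot

A 6-joint arm with a two-finger parallel gripper is mounted at the origin on the work surface. World frame = base frame: x ahead of the robot, y to its left, z up, the work surface at z = 0. Lengths are in m, angles in rad, forces in N, time in s.
With the tool pointing down it reaches from about 0.35 to 0.775 m from the base axis. Payload 7.3 kg.
Tool frame: the origin (TCP) lies on the centre line of the jaws, within the pads' length; the fingertips stand 14 mm ahead of it and the grasp point (between the pads) lies 5 mm behind it; z points along the fingers, y is the direction in which the jaws open and shut (so a half turn about z gives the same grasp; the last joint's range is limited). The gripper opens to 92 mm and grips with 3 to 60 N. Pads are 19 mm wide; open, the fingers measure 130 mm over their backs; the gripper's body (75 mm by 190 mm) begins 47 mm behind the grasp point.
Start: joints at [-1.259, 0.342, 1.524, -0, 1.275, -0.146], TCP at [0.232, -0.471, 0.241] pointing down, gripper open.
Joint ranges: [-2.53, 2.53], [-0.77, 2.02], [0.04, 2.7], [-1, 4.14], [0.28, 2.66], [-3.11, 3.11]. Speed limits (rad/s): [2.57, 2.57, 3.14, 3.14, 3.14, 3.14].

## Interface

Orientations are given as [roll, pitch, yaw] about the fixed x, y, z axes, in that order (R = Rz(yaw) Ry(pitch) Rx(roll)).
In Python, from cell import telemetry, cams, robot gives the robot as it stands.
- The arm moves only by the tool servo_tool, never from a script. Its argument "targets" is text: rows parted by semicolons, each of 4 numbers parted by spaces: the shift along the tool's x, y, z in mm, then the turn about the tool's z in rad. In form: x y z yaw; .... A call has 1 to 20 rows; each row shifts and turns the pose as measured when the row begins, along the tool's axes as they then stand; what a row does not reach is not made up. A row lasts 1/8 s, in which the tool goes at most 62.5 mm and 10.7 degrees, less where a joint would pass 70% of its speed; a pose out of reach is approached as far as the arm can. A call with a gripper value outside its range is refused whole. "hand" is the opening, from 0 (shut) to 1 (fully open), set as the call begins (left out, the last holds). The fingers move at their own pace and stop on an object; "squeeze" is the grip in N (left out, the last holds). Time passes only in rows, so rows that do not move let the fingers close. It gives the time, the measured TCP pose, the force and the opening at its end, in the units of the state.
- telemetry.observe(): the state, without advancing time (a new reading comes with each control period).
- cams.read_camera(name): name is "side" or "top" or "wrist"; returns a dict with "color" (384x512x3 uint8, red, green, blue), "K" (3x3 intrinsics, pixels), "R" (3x3) and "t" (3): a world point X has camera coordinates R X + t. Camera axes: x right, y down, z forward; pixel columns grow to the right and rows downward; lengths in m; the calibration is good to about 2 mm. A picture is of the moment at which its call begins. There is no depth.
- robot.hand_in(): hands the job in, once; it reports no verdict.
Trained networks look in a picture, given as the dict that the camera call returned (one of the last four; its "shot" number tells which), for a name from the list of things; names that differ only in an ending like _2 or _b are one class to them, and where a whole thing is asked for, a point or a joint stands for the part that bears it (a point fixed in the world has none). Each returns a list of dicts, best first, with "score" (0 to 1); they miss things now and then, are a little off and sometimes report something else, mostly with a low value. They report only what shows in the picture. A call takes as long as a camera call. They do not tell look-alikes from the thing itself.
- cams.cut_out(picture, query): "region" (384x512 bool, what is visible of it) and "extent" ([centre column, centre row, width, height] in pixels, round what is visible of it).
The state is a dict: "time": time; "qpos": joint angles; "qvel": joint speeds; "joint_efforts": joint torques, N m; "tool_pos": TCP position; "tool_rot": TCP orientation; "contact_force": force on the tool from outside, world axes, zero at the start; "torque": the same for the moment, N m; "opening": finger opening in m.
Only numpy, scipy, OpenCV 4.12 (cv2) and the standard library are available. Lean on these libraries where they do the work, as an engineer would, in place of code of your own. Each camera call takes 0.05 s, during which the arm holds its last target.

## Working session

There is one attempt and no reset: what is moved stays moved. The work goes in short steps, Python scripts to look and compute and a tool call to move; the robot and the scene stay as the last step left them, time stands still between calls to the robot, and variables do not carry over. Pictures are saved under pics/ and viewed, and the job is handed in when it is done.

Besides the shell and the picture viewer there is one more tool, called after ">>>" in YAML: its name, and indented under it one key for each argument. servo_tool: Moves the arm, as the interface text tells. Its arguments: {"type":"object","properties":{"targets":{"type":"string"},"hand":{"type":"number"},"squeeze":{"type":"number"}},"required":["targets"]}

```bash
ls; mkdir -p pics; cat > h.py <<'E'
from cell import telemetry, cams, robot
import numpy as np, cv2
def save(p,name,crop=None,s=1):
    im=p["color"][:,:,::-1]
    if crop: x0,y0,x1,y1=crop; im=im[y0:y1,x0:x1]
    if s!=1: im=cv2.resize(im,None,fx=s,fy=s,interpolation=cv2.INTER_CUBIC)
    cv2.imwrite("pics/"+name,im)
def proj(p,X):
    c=p["R"]@np.asarray(X,float)+p["t"]; u=p["K"]@c; return u[:2]/u[2]
def ray(p,uv):
    d=np.linalg.inv(p["K"])@np.array([uv[0],uv[1],1.]); return -p["R"].T@p["t"], p["R"].T@d
def onz(p,uv,z):
    o,d=ray(p,uv); return o+d*(z-o[2])/d[2]
E
python3 - <<'E'
from h import *
print(telemetry.observe())
for n in("side","top","wrist"):
    p=cams.read_camera(n); save(p,n+"0.png")
    print(n,p["K"].tolist(),p["R"].round(3).tolist(),p["t"].round(3).tolist())
    for q in("case","lid","lid_pad","holder_mid","jar","cone","loupe"):
        print(q,[(round(float(d["score"]),2),np.round(d["extent"]).tolist()) for d in cams.cut_out(p,q)])
E
```

```text
pics
{'time': 0.0, 'qpos': array([-1.25897544e+00,  3.42724001e-01,  1.52505359e+00, -1.08826397e-05,
        1.27538748e+00, -1.46005825e-01]), 'qvel': array([ 0.00173318,  0.00121696, -0.00113959, -0.00063058,  0.00053116,
        0.00032389]), 'joint_efforts': array([ 3.06664544e-03, -4.31240237e+01, -2.44218278e+01,  7.20061501e-02,
        5.60087641e-02, -1.08053277e-04]), 'tool_pos': array([ 0.23194019, -0.47054123,  0.24003152]), 'tool_rot': array([-3.14003545e+00, -2.18471843e-04,  4.57829723e-01]), 'contact_force': array([-0.42252958, -0.04510002, -0.01099483]), 'torque': array([0.02816647, 0.07267543, 0.00266196]), 'opening': 0.09209938810458554}
side [[366.00850260759944, 0.0, 259.4448404848667], [0.0, 366.00850260759944, 191.2693478353976], [0.0, 0.0, 1.0]] [[0.992, -0.129, -0.001], [-0.075, -0.571, -0.818], [0.105, 0.811, -0.575]] [-0.53, 0.069, 1.101]
case [(0.66, [288.0, 186.0, 58.0, 58.0])]
lid [(0.69, [287.0, 182.0, 50.0, 49.0])]
lid_pad [(0.7, [284.0, 181.0, 53.0, 47.0])]
holder_mid [(0.85, [274.0, 314.0, 14.0, 27.0]), (0.75, [267.0, 281.0, 13.0, 22.0]), (0.74, [22
[... 632 characters left out ...]
.78, [230.0, 181.0, 60.0, 60.0])]
holder_mid [(0.61, [398.0, 227.0, 14.0, 12.0]), (0.54, [370.0, 230.0, 14.0, 16.0]), (0.49, [332.0, 236.0, 15.0, 10.0]), (0.43, [376.0, 268.0, 14.0, 12.0]), (0.17, [112.0, 225.0, 20.0, 18.0])]
jar [(0.73, [344.0, 170.0, 19.0, 18.0]), (0.51, [229.0, 180.0, 62.0, 65.0])]
cone [(0.72, [305.0, 215.0, 15.0, 12.0])]
loupe [(0.59, [114.0, 227.0, 20.0, 22.0])]
wrist [[281.55374384967826, 0.0, 255.7156312768263], [0.0, 281.55374384967826, 189.83288502951012], [0.0, 0.0, 1.0]] [[0.442, -0.897, 0.001], [-0.868, -0.427, 0.253], [-0.227, -0.112, -0.967]] [-0.525, -0.032, 0.389]
case []
lid []
lid_pad []
holder_mid [(0.89, [237.0, 8.0, 27.0, 15.0])]
jar []
cone []
loupe []
```

```bash
python3 - <<'E'
from h import *
p=cams.read_camera("side"); save(p,"sideA.png",(200,130,350,340),2.8)
p=cams.read_camera("top"); save(p,"topA.png",(90,130,430,300),2.3)
E
```

```text
(no output)
```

View pics/sideA.png

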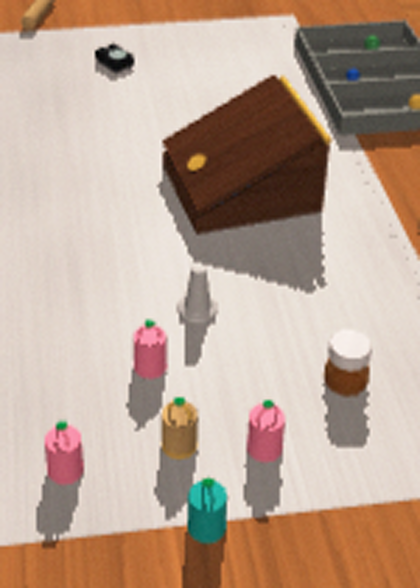

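View pics/topA.png

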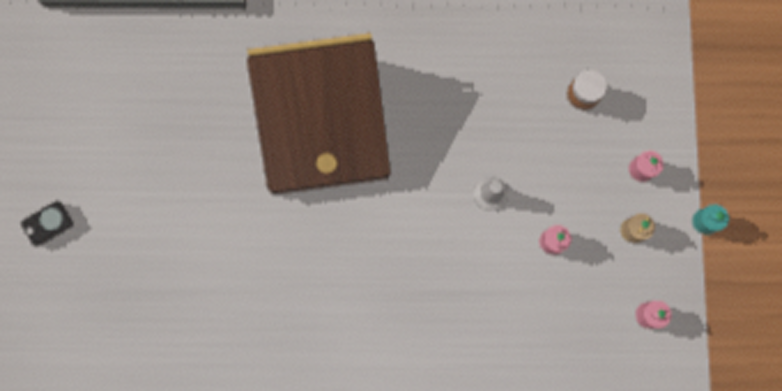

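View pics/wrist0.png

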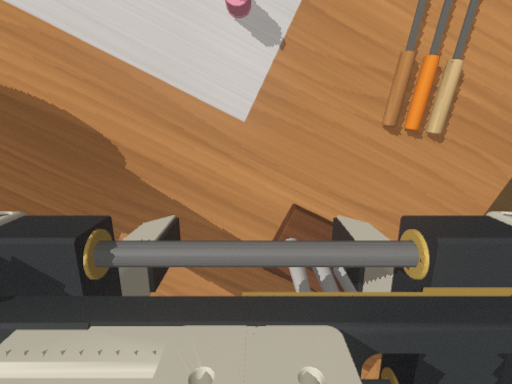

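The tan wooden holder with the green stone is at side (264,283) and top (367,229). The look-alikes are three pink ones, at side (253,255), (224,292) and (295,284), and a turquoise one at side (274,314). Only the tan one matches "light wooden". I'll fit the poses to the silhouettes and check the choice in a crop.

```bash
cat > fit.py <<'E'
from h import *
from scipy.optimize import minimize
S=8
def hullmask(p,P):
    uv=np.array([proj(p,X) for X in P]); h=cv2.convexHull(uv.astype(np.float32))
    m=np.zeros((384,512),np.uint8); cv2.fillConvexPoly(m,np.round(h*256).astype(np.int32),255,cv2.LINE_AA,8); return m/255.
def place(pose,L):
    x,y,a=pose; c,s=np.cos(a),np.sin(a); L=np.asarray(L)
    return np.c_[x+c*L[:,0]-s*L[:,1], y+s*L[:,0]+c*L[:,1], L[:,2]]
def casepts():
    L=[]
    for sy in(-1,1):
        L+=[(-.08,sy*.068,0),(.066,sy*.068,0),(.066,sy*.068,.09)]
        d=np.array([-np.cos(np.radians(27)),0,-np.sin(np.radians(27))]);n=np.array([-np.sin(np.radians(27)),0,np.cos(np.radians(27))])
        for s in(0,.152):
            for t in(0,.008): L.append(np.array([.06,sy*.07,.097])+s*d+t*n)
    return L
def cyl(r,h,z0=0): return [(r*np.cos(t),r*np.sin(t),z) for t in np.linspace(0,6.283,24) for z in(z0,h)]
def fit(ps,ms,L,x0):
    f=lambda v: sum(np.abs(hullmask(p,place([v[0],v[1],v[2] if len(v)>2 else 0],L))-m).sum()/m.sum() for p,m in zip(ps,ms))
    best=None
    for k in range(3):
        st=np.vstack([x0]+[np.array(x0)+np.eye(len(x0))[i]*[.01,.01,.15][i]*(-1)**k for i in range(len(x0))])
        r=minimize(f,x0,method="Nelder-Mead",options=dict(initial_simplex=st,xatol=1e-4,fatol=1e-4)); x0=r.x
    return r.x,r.fun
E
python3 - <<'E'
from fit import *
ps=[];ms=[];mh=[]
ps=[cams.read_camera("side"),cams.read_camera("top")]
for p,uh in zip(ps,[(264,283),(367,229)]):
    d=cams.cut_out(p,"case")[0]; ms.append(d["region"].astype(float))
    c=cams.cut_out(p,"holder_mid"); c.sort(key=lambda d:np.hypot(d["extent"][0]-uh[0],d["extent"][1]-uh[1])); print(c[0]["extent"])
    mh.append(c[0]["region"].astype(float))
x0=onz(ps[1],(228,179),.05)
print(x0)
v,f=fit(ps,ms,casepts(),[x0[0],x0[1],0.1]); print("case",v,f)
for p,m in zip(ps,ms): print(fit([p],[m],casepts(),v))
D=lambda s,t:(.06-s*np.cos(np.radians(27))-t*np.sin(np.radians(27)),0,.097-s*np.sin(np.radians(27))+t*np.cos(np.radians(27)))
pad=place(v,[D(.13,.0086)])[0]; print("pad",pad,[proj(p,pad) for p in ps])
for p in ps:
    hsv=cv2.cvtColor(p["color"],cv2.COLOR_RGB2HSV); u=proj(p,pad).round().astype(int)
    w=hsv[u[1]-12:u[1]+13,u[0]-12:u[0]+13]; m=(w[...,2]>130)&(w[...,1]>80)
    yy,xx=np.nonzero(m); print("pad px",xx.mean()+u[0]-12,yy.mean()+u[1]-12,m.sum())
h0=onz(ps[1],(367,229),.02)
L=cyl(.015,.04)+[(0,0,.055)]
print("holder",fit(ps,mh,L,[h0[0],h0[1]]),[fit([p],[m],L,[h0[0],h0[1]]) for p,m in zip(ps,mh)])
for k in range(2):
    im=ps[k]["color"].copy()
    for X in place(v,casepts()): cv2.circle(im,tuple(np.round(proj(ps[k],X)).astype(int)),0,(0,255,0),-1)
    ps[k]["color"]=im
save(ps[0],"sideB.png",(200,130,350,340),2.8);
save(ps[1],"topB.png",(150,130,430,300),2.8)
E
```

```text
[262.8, 281.1, 15.4, 22.1]
[368.0, 229.2, 12.6, 12.6]
[0.62080067 0.0103237  0.05      ]
case [0.62642773 0.00931273 0.13359759] 0.11024509646491361
(array([0.62770846, 0.01053813, 0.11887913]), np.float64(0.045681500004046194))
(array([0.62579268, 0.0092452 , 0.13637447]), np.float64(0.0588258067454624))
pad [0.56722486 0.00135597 0.04564389] [array([269.76504721, 187.69064351]), array([231.26275001, 199.76852006])]
pad px 269.43333333333334 186.93333333333334 30
pad px 231.37037037037038 200.5 54
holder (array([ 0.4987804 , -0.35103501]), np.float64(0.48940078816117416)) [(array([ 0.50031228, -0.34815866]), np.float64(0.19397817704487652)), (array([ 0.49755544, -0.35052271]), np.float64(0.2563624070317782))]
```

```bash
python3 - <<'E'
from h import *
p=cams.read_camera("side"); save(p,"sideC.png",(235,255,300,310),9)
E
```

```text
(no output)
```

View pics/topB.png

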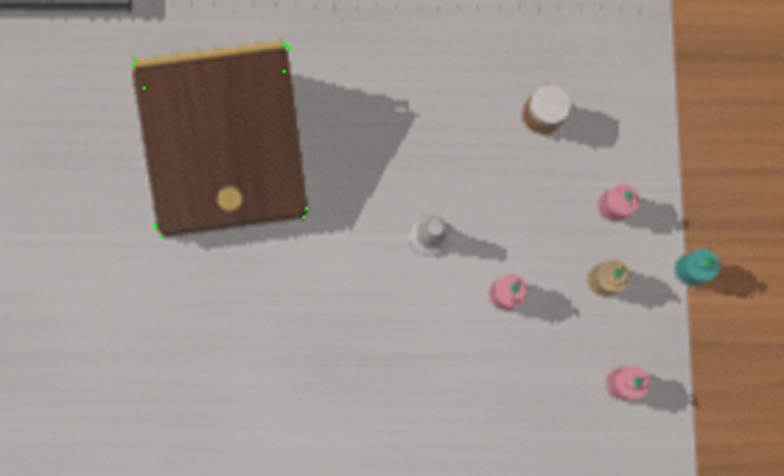

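View pics/sideC.png

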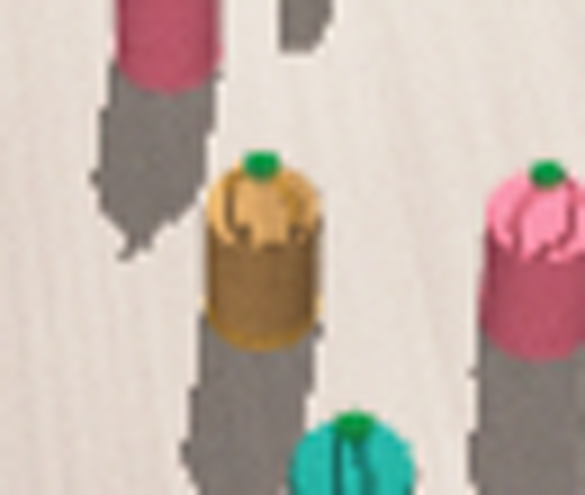

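```bash
cat > mv.py <<'E'
from h import *
from scipy.spatial.transform import Rotation as Ro
CASE=np.array([.6265,.0093]);CY=.135
def cw(P): # case->world
    c,s=np.cos(CY),np.sin(CY); return np.array([CASE[0]+c*P[0]-s*P[1],CASE[1]+s*P[0]+c*P[1],P[2]])
def wc(P):
    d=np.array(P[:2])-CASE; c,s=np.cos(CY),np.sin(CY); return np.array([c*d[0]+s*d[1],-s*d[0]+c*d[1],P[2]])
def st():
    o=telemetry.observe(); return np.array(o["tool_pos"]),Ro.from_euler("xyz",o["tool_rot"]).as_matrix(),o
def rows(target,n,dyaw=0,p=None,R=None):
    if p is None: p,R,_=st()
    out=[];target=np.array(target)
    for i in range(n):
        step=(target-p)/(n-i); y=dyaw/n
        l=R.T@step*1000; out.append("%.0f %.0f %.0f %.2f"%(*l,y))
        R2=R@Ro.from_euler("z",y).as_matrix(); p=p+R@np.round(l)/1000; R=R2
    return "; ".join(out)
def show():
    p,R,o=st(); print("t",round(o["time"],2),"p",p.round(4),"case",(wc(p)*1000).round(1),"z",R[:,2].round(3),"tilt",np.degrees(np.arccos(-R[2,2])).round(1),"y",R[:,1].round(3),"q",o["qpos"].round(3),"F",o["contact_force"].round(1),"op",round(o["opening"],4))
E
python3 - <<'E'
from mv import *
show(); print(rows((.72,.10,.33),18,-2.818))
E
```

```text
t 1.65 p [ 0.2321 -0.471   0.2407] case [-455.5 -422.8  240.7] z [-0. -0. -1.] tilt 0.0 y [ 0.442 -0.897  0.   ] q [-1.259  0.342  1.524 -0.     1.275 -0.146] F [ 0.2 -0.3  0.1] op 0.0919
38 -16 -5 -0.16; 40 -10 -5 -0.16; 42 -4 -5 -0.16; 42 3 -5 -0.16; 41 9 -5 -0.16; 39 15 -5 -0.16; 36 21 -5 -0.16; 32 27 -5 -0.16; 28 31 -5 -0.16; 22 35 -5 -0.16; 17 38 -5 -0.16; 10 40 -5 -0.16; 4 42 -5 -0.16; -2 42 -5 -0.16; -9 41 -5 -0.16; -15 39 -5 -0.16; -21 36 -5 -0.16; -26 32 -4 -0.16
```

>>> servo_tool:
  targets: "38 -16 -5 -0.16; 40 -10 -5 -0.16; 42 -4 -5 -0.16; 42 3 -5 -0.16; 41 9 -5 -0.16; 39 15 -5 -0.16; 36 21 -5 -0.16; 32 27 -5 -0.16; 28 31 -5 -0.16; 22 35 -5 -0.16; 17 38 -5 -0.16; 10 40 -5 -0.16; 4 42 -5 -0.16; -2 42 -5 -0.16; -9 41 -5 -0.16; -15 39 -5 -0.16; -21 36 -5 -0.16; -26 32 -4 -0.16"
  hand: 0

```text
time: 3.9
tool_pos: [0.6899, 0.15, 0.3324]
tool_rot: [-3.139, 0.002, -2.856]
contact_force: [1.3, -0.7, 0.5]
opening: 0.0006
```

```bash
python3 -c "
from mv import *
show(); print(rows((.74,.10,.35),2,0))"
```

```text
t 3.9 p [0.6899 0.15   0.3324] case [ 81.7 130.9 332.4] z [ 0.003 -0.002 -1.   ] tilt 0.2 y [-0.282  0.959 -0.003] q [ 0.107  0.683  0.712 -0.002  1.745 -1.751] F [ 1.3 -0.7  0.5] op 0.0006
-17 -31 -9 0.00; -17 -31 -8 0.00
```

>>> servo_tool:
  targets: "0 0 0 0.08; 0 0 0 0.07; -30 0 0 0; -30 0 0 0; -30 0 0 0; -30 0 0 0"

```text
time: 4.65
tool_pos: [0.784, 0.1657, 0.3106]
tool_rot: [3.142, 0.011, -3.003]
contact_force: [1.3, -0.3, -0.7]
opening: 0.0007
```

```bash
python3 -c "
from mv import *
show()"
```

```text
t 4.65 p [0.784  0.1657 0.3106] case [177.1 133.8 310.6] z [ 0.011  0.002 -1.   ] tilt 0.6 y [-0.138  0.99   0.   ] q [ 0.113  1.043  0.041  0.     2.047 -1.597] F [ 1.3 -0.3 -0.7] op 0.0007
```

>>> servo_tool:
  targets: "-60 0 0 0; -60 0 0 0; -60 0 0 0; -60 0 0 0; -60 0 0 0; -60 0 0 0"

```text
time: 5.4
tool_pos: [0.8952, 0.1662, 0.2573]
tool_rot: [3.13, 0.278, -3.004]
contact_force: [0.2, 0.3, 0.2]
opening: 0.0006
```

```bash
python3 -c "
from mv import *
show()"
```

```text
t 5.4 p [0.8952 0.1662 0.2573] case [287.4 119.3 257.3] z [ 0.27   0.049 -0.962] tilt 15.9 y [-0.14   0.99   0.011] q [ 0.091  1.125  0.037  0.024  1.703 -1.612] F [0.2 0.3 0.2] op 0.0006
```

>>> servo_tool:
  targets: "-40 0 -10 0; -40 0 -10 0; -40 0 -10 0; -40 0 -10 0"

```text
time: 5.9
tool_pos: [0.9173, 0.1632, 0.3049]
tool_rot: [3.125, 0.403, -3.006]
contact_force: [-0.5, -0.0, 0.2]
opening: 0.0003
```

```bash
python3 -c "
from mv import *
show()"
```

```text
t 5.9 p [0.9173 0.1632 0.3049] case [308.9 113.3 304.9] z [ 0.387  0.069 -0.92 ] tilt 23.1 y [-0.141  0.99   0.015] q [ 0.082  1.082  0.037  0.037  1.621 -1.618] F [-0.5 -0.   0.2] op 0.0003
```

>>> servo_tool:
  targets: "-50 0 -5 0; -50 0 -5 0; -50 0 -5 0; -50 0 -5 0"

```text
time: 6.4
tool_pos: [0.946, 0.161, 0.3475]
tool_rot: [3.119, 0.545, -3.009]
contact_force: [0.3, 0.3, 0.4]
opening: 0.0004
```

```bash
python3 -c "
from mv import *
show()"
```

```text
t 6.4 p [0.946  0.161  0.3475] case [337.  107.3 347.5] z [ 0.511  0.09  -0.855] tilt 31.3 y [-0.143  0.989  0.019] q [ 0.072  1.053  0.037  0.054  1.507 -1.626] F [0.3 0.3 0.4] op 0.0004
```

```bash
python3 -c "
from mv import *
p,R,o=st(); z=R[:,2]; pad=np.array([.5672,.0014,.0456])
print(rows(pad-z*.054,10)); print(pad-z*.054)"
```

```text
50 -11 -0 0.00; 50 -11 -0 0.00; 49 -11 -1 0.00; 50 -11 -0 0.00; 49 -11 -1 0.00; 50 -11 -0 0.00; 49 -11 -1 0.00; 50 -11 -0 0.00; 49 -11 -1 0.00; 50 -10 -0 0.00
[ 0.53959368 -0.00348478  0.09175225]
```

>>> servo_tool:
  targets: "50 -11 0 0; 50 -11 0 0; 50 -11 0 0; 50 -11 0 0; 50 -11 0 0; 50 -11 0 0; 49 -11 -1 0; 50 -11 0 0; 50 -11 -1 0; 0 0 0 0"

```text
time: 7.65
tool_pos: [0.6133, 0.0209, 0.1332]
tool_rot: [3.124, 0.563, -3.01]
contact_force: [-0.1, 0.5, -0.4]
opening: 0.0
```

```bash
python3 -c "
from mv import *
show()
p,R,o=st(); z=R[:,2]; pad=np.array([.5672,.0014,.0456])
print(R.T@(pad-z*.014-p)*1000)
c=cams.read_camera('side'); save(c,'s1.png',(200,110,350,230),4)
c=cams.read_camera('wrist'); save(c,'w1.png')
"
```

```text
t 7.65 p [0.6133 0.0209 0.1332] case [-11.5  13.3 133.2] z [ 0.527  0.088 -0.846] tilt 32.3 y [-0.141  0.99   0.015] q [-0.182  0.415  1.918  0.602  0.328 -2.416] F [-0.1  0.5 -0.4] op 0.0
[ 87.56736525 -14.16957854  34.11849641]
```

View pics/s1.png

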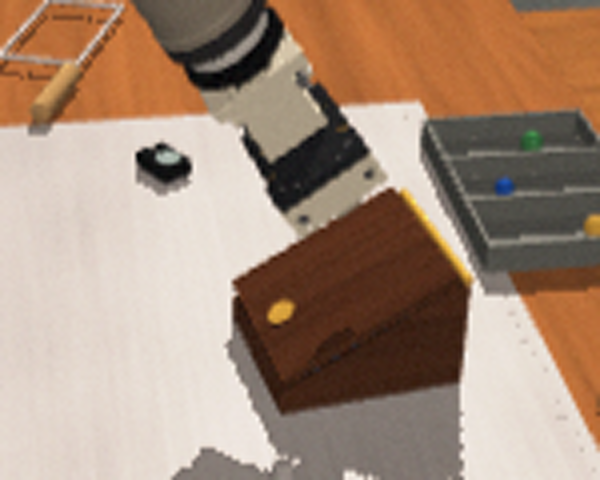

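View pics/w1.png

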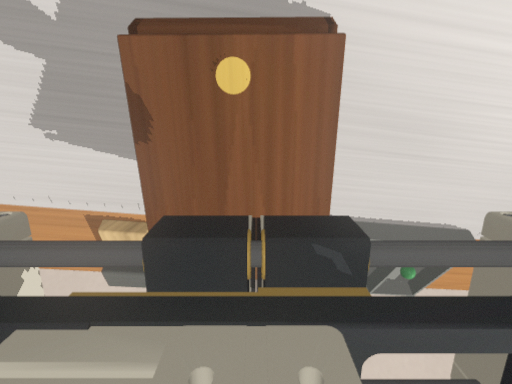

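```bash
cat > fk.py <<'E'
import numpy as np
from scipy.optimize import least_squares
def rz(a):c,s=np.cos(a),np.sin(a);return np.array([[c,-s,0],[s,c,0],[0,0,1.]])
def ry(a):c,s=np.cos(a),np.sin(a);return np.array([[c,0,s],[0,1,0],[-s,0,c]])
def fk(q,P):
    h,L1,L2,L3,off,a,e=P
    R=rz(q[0]); p=R@np.array([a,off,h]); R=R@ry(q[1]); p=p+R@[0,0,L1]; R=R@ry(q[2]); p=p+R@[e,0,L2]
    R=R@rz(q[3])@ry(q[4]); p=p+R@[0,0,L3]; R=R@rz(q[5]); return p,R
D=[([-1.259,.342,1.524,0,1.275,-.146],[.2321,-.471,.2407]),([.107,.683,.712,-.002,1.745,-1.751],[.6899,.15,.3324]),
([.113,1.043,.041,0,2.047,-1.597],[.784,.1657,.3106]),([.091,1.125,.037,.024,1.703,-1.612],[.8952,.1662,.2573]),
([.082,1.082,.037,.037,1.621,-1.618],[.9173,.1632,.3049]),([.072,1.053,.037,.054,1.507,-1.626],[.946,.161,.3475]),
([-.182,.415,1.918,.602,.328,-2.416],[.6133,.0209,.1332])]
Z=[None,None,None,(.27,.049,-.962),(.387,.069,-.92),(.511,.09,-.855),(.527,.088,-.846)]
def fitP():
    r=least_squares(lambda P:np.concatenate([fk(q,P)[0]-p for q,p in D]),[.3,.4,.4,.2,.075,0,0]); return r
P=fitP().x
E
python3 -c "
from fk import *
r=fitP(); print(r.x.round(4),np.abs(r.fun).max())
for (q,p),z in zip(D,Z): print(fk(q,P)[1].round(3)[:,2],z)
q,p=D[0];print(fk(q,P)[1].round(3))
"
```

```text
[ 2.222e-01  5.066e-01  3.798e-01  3.040e-01  7.630e-02 -3.000e-04
  4.600e-02] 0.0006390887058111416
[ 0.    -0.001 -1.   ] None
[ 0.002 -0.002 -1.   ] None
[ 0.011  0.001 -1.   ] None
[ 0.27   0.048 -0.962] (0.27, 0.049, -0.962)
[ 0.386  0.069 -0.92 ] (0.387, 0.069, -0.92)
[ 0.512  0.091 -0.854] (0.511, 0.09, -0.855)
[ 0.526  0.089 -0.846] (0.527, 0.088, -0.846)
[[-0.442  0.897  0.   ]
 [ 0.897  0.442 -0.001]
 [-0.001 -0.    -1.   ]]
```

```bash
cat > ik.py <<'E'
from fk import *
from mv import *
LO=np.array([-2.53,-.77,.04,-1,.28,-3.11]);HI=np.array([2.53,2.02,2.7,4.14,2.66,3.11])
def ik(p,R,seeds=None):
    best=None
    S=seeds or [[np.arctan2(p[1],p[0])-.12,.4,1.8,a,b,c] for a in(0,.8) for b in(.5,1.3) for c in(-2.3,-1.3)]
    def f(q):
        pp,F=fk(q,P); RR=np.c_[F[:,1],-F[:,0],F[:,2]]
        return np.r_[(pp-p)*10,(RR-R).ravel()]
    for s in S:
        r=least_squares(f,np.clip(s,LO+1e-3,HI-1e-3),bounds=(LO,HI))
        if best is None or r.cost<best.cost: best=r
    return best.x,best.cost
def toolR(tilt,az,yawx=np.pi):
    z=np.array([np.sin(tilt)*np.cos(az),np.sin(tilt)*np.sin(az),-np.cos(tilt)])
    y=np.array([-np.sin(az),np.cos(az),0.]); x=np.cross(y,z); R=np.c_[x,y,z]
    return R
E
python3 - <<'E'
from ik import *
pad=np.array([.5672,.0014,.0456])
for t in (0,15,20,25,28,32):
  for az in (.135,):
    R=toolR(np.radians(t),az); z=R[:,2]
    H=np.array([.499,-.350,.033])
    for n,p in (("pad",pad-z*.014),("padhi",pad-z*.064),("holder",H+z*.005),("holdhi",H-z*.08+[0,0,0.03]),("place",cw([.022,0,.041])+z*.005),("place12",cw([.014,0,.041])+z*.005),("front",cw([-.04,0,.12])),("lidopen",cw([.0,0,.23])+[.02,0,0])):
        q,c=ik(p,R); print(t,n,"%.1e"%c,q.round(2))
E
```

```text
0 pad 9.4e-32 [-0.13  0.62  1.62  0.    0.9  -1.84]
0 padhi 7.2e-31 [-0.13  0.55  1.58 -0.    1.01 -1.84]
0 holder 5.1e-31 [-0.74  0.72  1.51 -0.    0.91 -2.44]
0 holdhi 1.9e-31 [-0.74  0.58  1.42  0.    1.15 -2.44]
0 place 1.4e-30 [-0.1   0.77  1.38  0.    0.99 -1.8 ]
0 place12 5.1e-31 [-0.1   0.76  1.41  0.    0.98 -1.81]
0 front 6.2e-31 [-0.12  0.57  1.51  0.    1.06 -1.83]
0 lidopen 1.1e-31 [-0.1   0.58  1.17  0.    1.39 -1.81]
15 pad 8.0e-31 [-0.18  0.52  1.86  0.16  0.51 -2.02]
15 padhi 1.8e-31 [-0.19  0.43  1.86  0.14  0.62 -2.  ]
15 holder 1.1e-30 [-0.84  0.66  1.69  0.35  0.67 -2.81]
15 holdhi 3.2e-31 [-0.88  0.48  1.63  0.28  0.9  -2.75]
15 place 2.0e-30 [-0.13  0.67  1.63  0.12  0.59 -1.93]
15 place12 7.2e-31 [-0.13  0.66  1.66  0.13  0.57 -1.94]
15 front 2.2e-30 [-0.16  0.46  1.75  0.12  0.69 -1.95]
15 lidopen 1.2e-30 [-0.14  0.44  1.44  0.08  1.02 -1.88]
20 pad 2.5e-30 [-0.2   0.51  1.94  0.3   0.38 -2.17]
20 padhi 9.4e-32 [-0.21  0.4   1.94  0.25  0.48 -2.12]
20 holder 1.9e-30 [-0.88  0.66  1.74  0.52  0.63 -3.  ]
20 holdhi 3.6e-30 [-0.93  0.46  1.7   0.41  0.84 -2.89]

[... 855 characters left out ...]
1  0.45  1.79  0.61  0.79 -3.11]
28 place 3.4e-04 [-0.17  0.64  1.81  0.56  0.28 -2.38]
28 place12 5.8e-04 [-0.17  0.63  1.83  0.58  0.28 -2.41]
28 front 4.8e-31 [-0.21  0.41  1.94  0.46  0.36 -2.3 ]
28 lidopen 5.2e-28 [-0.17  0.35  1.65  0.23  0.69 -2.02]
32 pad 5.3e-03 [-0.28  0.5   2.07  1.19  0.28 -3.11]
32 padhi 1.1e-03 [-0.29  0.37  2.14  1.1   0.28 -3.03]
32 holder 2.1e-02 [-0.92  0.66  1.77  0.68  0.62 -3.11]
32 holdhi 9.0e-03 [-1.02  0.45  1.8   0.63  0.79 -3.11]
32 place 4.3e-03 [-0.2   0.64  1.84  0.9   0.28 -2.75]
32 place12 4.8e-03 [-0.21  0.63  1.87  0.96  0.28 -2.82]
32 front 6.4e-31 [-0.22  0.4   2.    0.73  0.28 -2.58]
32 lidopen 4.0e-31 [-0.18  0.33  1.71  0.3   0.58 -2.1 ]
```

>>> servo_tool:
  targets: "15 -2 -2 0; 15 -2 -2 0; 15 -2 -2 0; 15 -2 -2 0"

```text
time: 8.25
tool_pos: [0.5755, 0.0024, 0.1218]
tool_rot: [3.127, 0.585, -3.0]
contact_force: [-0.9, 0.1, 0.6]
opening: 0.0008
```

```bash
cat > s.py <<'E'
from mv import *
show()
p,R,o=st(); z=R[:,2]; pad=np.array([.5672,.0014,.0456])
print("az",np.arctan2(z[1],z[0]),(R.T@(pad-z*.014-p)*1000).round(1))
E
python3 s.py
```

```text
t 8.25 p [0.5755 0.0024 0.1218] case [-51.5   0.  121.8] z [ 0.544  0.092 -0.834] tilt 33.5 y [-0.149  0.989  0.012] q [-0.25   0.384  2.042  0.931  0.283 -2.815] F [-0.9  0.1  0.6] op 0.0008
az 0.168011157053685 [49.  -0.6 44.9]
```

>>> servo_tool:
  targets: "20 0 -3 0; 20 0 -3 0; 20 0 -3 0"

```text
time: 8.62
tool_pos: [0.531, -0.0086, 0.1121]
tool_rot: [3.124, 0.578, -2.998]
contact_force: [0.4, -0.6, 0.3]
opening: 0.0001
```

```bash
python3 s.py
```

```text
t 8.62 p [ 0.531  -0.0086  0.1121] case [-97.   -4.9 112.1] z [ 0.538  0.096 -0.837] tilt 33.1 y [-0.152  0.988  0.015] q [-0.311  0.347  2.155  1.157  0.283 -3.102] F [ 0.4 -0.6  0.3] op 0.0001
az 0.1759295501060896 [ 5.2  3.3 62.1]
```

>>> servo_tool:
  targets: "25 0 -10 0; 25 0 -10 0; 25 0 -10 0; 25 0 -10 0"

```text
time: 9.12
tool_pos: [0.4403, -0.0198, 0.1269]
tool_rot: [-3.142, 0.54, -2.982]
contact_force: [0.2, -0.2, 0.1]
opening: 0.0008
```

```bash
python3 s.py
```

```text
t 9.12 p [ 0.4403 -0.0198  0.1269] case [-188.4   -3.7  126.9] z [ 0.507  0.081 -0.858] tilt 30.9 y [-0.159  0.987 -0.   ] q [-0.422  0.181  2.325  1.045  0.332 -3.104] F [ 0.2 -0.2  0.1] op 0.0008
az 0.15916185633681898 [-68.6   0.8 121.9]
```

>>> servo_tool:
  targets: "50 0 -15 0; 50 0 -15 0; 50 0 -15 0"

```text
time: 9.5
tool_pos: [0.304, -0.0269, 0.1394]
tool_rot: [-3.118, 0.482, -2.977]
contact_force: [-0.4, -1.3, 1.9]
opening: 0.0003
```

```bash
python3 s.py
```

```text
t 9.5 p [ 0.304  -0.0269  0.1394] case [-324.5    7.6  139.4] z [ 0.461  0.052 -0.886] tilt 27.7 y [-0.152  0.988 -0.021] q [-0.724 -0.127  2.55   0.78   0.513 -3.104] F [-0.4 -1.3  1.9] op 0.0003
az 0.11282904307001698 [-190.6  -10.2  192. ]
```

>>> servo_tool:
  targets: "40 0 -10 0; 40 0 0 0"

```text
time: 9.75
tool_pos: [0.2458, -0.0176, 0.137]
tool_rot: [-3.094, 0.442, -2.979]
contact_force: [-0.1, -0.6, 0.3]
opening: 0.0005
```

```bash
python3 s.py
```

```text
t 9.75 p [ 0.2458 -0.0176  0.137 ] case [-380.9   24.5  137. ] z [ 0.429  0.022 -0.903] tilt 25.5 y [-0.141  0.989 -0.043] q [-0.913 -0.314  2.635  0.621  0.652 -3.104] F [-0.1 -0.6  0.3] op 0.0005
az 0.05069703853897211 [-250.4  -22.6  206.9]
```

```bash
python3 - <<'E'
from ik import *
pad=np.array([.5672,.0014,.0456])
_,Rn,_=st()
for nm,R in [("25.5/.05",toolR(np.radians(25.5),.05)),("now",Rn),("24/.05",toolR(np.radians(24),.05)),("24/.0",toolR(np.radians(24),.0))]:
    z=R[:,2]
    H=np.array([.499,-.350,.033])
    for n,p in (("pad",pad-z*.014),("padhi",pad-z*.064),("holder",H+z*.005),("holdhi",H-z*.08+[0,0,0.03]),("carryhi",H-z*.02+[0.03,.1,.1]),("place12",cw([.014,0,.041])+z*.005),("front",cw([-.04,0,.12])),("lidopen",cw([.0,0,.23])+[.02,0,0])):
        q,c=ik(p,R); print(nm,n,"%.1e"%c,q.round(2))
E
```

```text
25.5/.05 pad 1.5e-03 [-0.2   0.5   2.    0.44  0.28 -2.22]
25.5/.05 padhi 1.9e-31 [-0.2   0.38  2.04  0.36  0.31 -2.15]
25.5/.05 holder 2.8e-04 [-0.91  0.65  1.8   0.71  0.55 -3.11]
25.5/.05 holdhi 4.0e-28 [-0.98  0.44  1.8   0.57  0.75 -2.99]
25.5/.05 carryhi 2.7e-22 [-0.75  0.38  1.85  0.52  0.66 -2.74]
25.5/.05 place12 2.9e-05 [-0.14  0.63  1.81  0.3   0.28 -2.04]
25.5/.05 front 7.3e-31 [-0.17  0.41  1.91  0.25  0.4  -2.  ]
25.5/.05 lidopen 7.3e-31 [-0.14  0.36  1.61  0.12  0.73 -1.84]
now pad 1.5e-03 [-0.2   0.5   2.    0.44  0.28 -2.32]
now padhi 8.5e-31 [-0.2   0.38  2.04  0.36  0.31 -2.25]
now holder 2.5e-03 [-0.89  0.65  1.78  0.63  0.56 -3.11]
now holdhi 3.1e-26 [-0.98  0.44  1.8   0.57  0.75 -3.09]
now carryhi 8.6e-31 [-0.75  0.38  1.84  0.52  0.66 -2.84]
now place12 2.1e-05 [-0.14  0.63  1.81  0.3   0.28 -2.14]
now front 2.2e-31 [-0.17  0.41  1.91  0.25  0.4  -2.1 ]
now lidopen 9.9e-31 [-0.14  0.36  1.61  0.12  0.73 -1.94]
24/.05 pad 2.6e-04 [-0.19  0.5   1.99  0.37  0.28 -2.15]
24/.05 padhi 2.7e-29 [-0.2   0.38  2.02  0.3   0.35 -2.08]
24/.05 holder 1.3e-24 [-0.9   0.65  1.8   0.68  0.55 -3.09]
24/.05 holdhi 2.3e-30 [-0.96  0.44  1.78  0.52  0.76 -2.94]
24/.05 carryhi 2.2e-25 [-0.74  0.38  1.83  0.47  0.68 -2.69]
24/.05 place12 1.8e-30 [-0.14  0.63  1.79  0.25  0.31 -1.98]
24/.05 front 1.3e-30 [-0.17  0.42  1.88  0.21  0.44 -1.96]
24/.05 lidopen 7.7e-31 [-0.14  0.37  1.59  0.11  0.77 -1.82]
24/.0 pad 5.6e-04 [-0.17  0.5   1.98  0.27  0.28 -1.99]
24/.0 padhi 3.7e-27 [-0.18  0.38  2.02  0.22  0.34 -1.95]
24/.0 holder 3.1e-30 [-0.9   0.64  1.81  0.69  0.52 -3.04]
24/.0 holdhi 1.2e-30 [-0.95  0.43  1.8   0.52  0.73 -2.88]
24/.0 carryhi 6.2e-31 [-0.73  0.38  1.83  0.46  0.66 -2.62]
24/.0 place12 2.4e-29 [-0.13  0.63  1.79  0.17  0.3  -1.85]
24/.0 front 1.5e-31 [-0.16  0.42  1.88  0.15  0.43 -1.85]
24/.0 lidopen 2.3e-29 [-0.13  0.37  1.59  0.08  0.77 -1.74]
```

```bash
python3 - <<'E'
from ik import *
p,R,_=st();pad=np.array([.5672,.0014,.0456]);R2=R@Ro.from_euler("z",.1).as_matrix()
t=pad-R2[:,2]*.044
print(rows(t,8,.1))
E
```

```text
-31 -3 22 0.01; -31 -2 22 0.01; -31 -2 22 0.01; -32 -2 22 0.01; -32 -1 22 0.01; -31 -1 22 0.01; -32 -1 22 0.01; -31 0 23 0.01
```

>>> servo_tool:
  targets: "-31 -3 22 0.01; -31 -2 22 0.01; -31 -2 22 0.01; -32 -2 22 0.02; -32 -1 22 0.02; -31 -1 22 0.01; -32 -1 22 0.01; -31 0 22 0.01; -10 0 5 0"

```text
time: 10.88
tool_pos: [0.5797, -0.015, 0.1132]
tool_rot: [-3.102, 0.472, -3.062]
contact_force: [-0.5, -0.1, 0.5]
opening: 0.0004
```

```bash
python3 s.py; python3 -c "
from h import *
c=cams.read_camera('side'); save(c,'s2.png',(200,110,350,230),4)
"
```

```text
t 10.88 p [ 0.5797 -0.015   0.1132] case [-49.6 -17.8 113.2] z [ 0.456 -0.003 -0.89 ] tilt 27.1 y [-0.061  0.998 -0.035] q [-0.206  0.41   1.955  0.286  0.324 -2.096] F [-0.5 -0.1  0.5] op 0.0004
az -0.007555978748722622 [40.7 19.5 40.4]
```

View pics/s2.png

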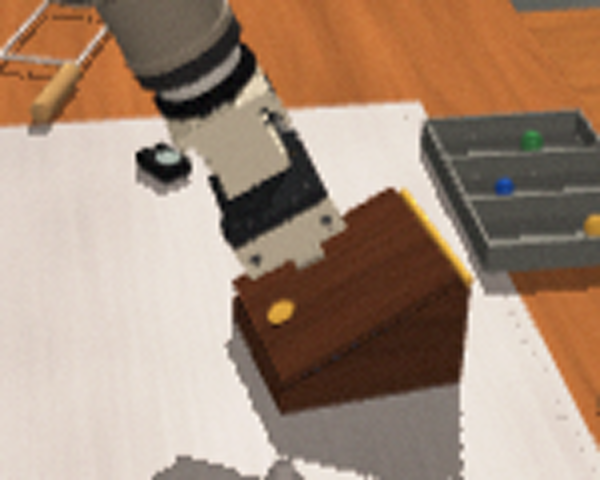

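>>> servo_tool:
  targets: "11 5 4 0.03; 11 5 4 0.03; 11 5 4 0.02; 8 4 3 0; 0 0 2 0"

```text
time: 11.55
tool_pos: [0.5517, 0.0012, 0.0943]
tool_rot: [3.129, 0.446, 3.127]
contact_force: [-0.3, -0.9, 0.5]
opening: 0.0004
```

```bash
python3 s.py
```

```text
t 11.55 p [0.5517 0.0012 0.0943] case [-75.3   2.   94.3] z [ 0.431  0.006 -0.902] tilt 25.6 y [0.009 1.    0.012] q [-0.185  0.41   2.023  0.311  0.283 -2.024] F [-0.3 -0.9  0.5] op 0.0004
az 0.015015426284198103 [ 7.  -0.2 36.6]
```

>>> servo_tool:
  targets: "3 0 8 0; 3 0 8 0; 2 0 8 0; 0 0 7 0"

```text
time: 12.05
tool_pos: [0.5646, -0.0012, 0.0744]
tool_rot: [3.121, 0.425, 3.127]
contact_force: [-0.3, 0.0, -0.1]
opening: 0.0004
```

```bash
python3 s.py
```

```text
t 12.05 p [ 0.5646 -0.0012  0.0744] case [-62.8  -2.1  74.4] z [ 0.413  0.015 -0.911] tilt 24.4 y [0.006 1.    0.019] q [-0.188  0.468  1.989  0.333  0.283 -2.05 ] F [-0.3  0.  -0.1] op 0.0004
az 0.03510461080529152 [ 9.5  2.1 13.3]
```

>>> servo_tool:
  targets: "5 1 5 0; 5 1 4 0; 0 0 4 0; 0 0 4 0"

```text
time: 12.55
tool_pos: [0.5667, -0.0004, 0.0622]
tool_rot: [3.115, 0.409, 3.127]
contact_force: [-2.2, 0.5, 2.0]
opening: 0.0005
```

```bash
python3 s.py
```

```text
t 12.55 p [ 5.667e-01 -4.000e-04  6.220e-02] case [-60.6  -1.5  62.2] z [ 0.398  0.021 -0.917] tilt 23.5 y [0.004 1.    0.024] q [-0.187  0.496  1.979  0.346  0.283 -2.063] F [-2.2  0.5  2. ] op 0.0005
az 0.05223566195825514 [6.2 1.4 1.5]
```

>>> servo_tool:
  targets: "1 0 4 0; 1 0 4 0; 0 0 4 0"

```text
time: 12.92
tool_pos: [0.5697, 0.0, 0.0562]
tool_rot: [3.111, 0.401, 3.129]
contact_force: [-44.5, -7.3, 62.1]
opening: 0.0005
```

```bash
python3 s.py
```

```text
t 12.93 p [0.5697 0.     0.0562] case [-57.5  -1.5  56.2] z [ 0.391  0.025 -0.92 ] tilt 23.1 y [0.001 1.    0.028] q [-0.187  0.512  1.968  0.353  0.287 -2.072] F [-44.5  -7.3  62.1] op 0.0005
az 0.0650342643795388 [ 6.5  1.1 -5.2]
```

>>> servo_tool:
  targets: "2 0 -20 0; 20 0 -40 0; 30 0 -45 0; 30 0 -40 0; 20 0 -30 0; 10 0 -20 0; 0 0 0 0; 0 0 0 0"

```text
time: 13.92
tool_pos: [0.3879, -0.0049, 0.1966]
tool_rot: [3.115, 0.41, 3.129]
contact_force: [0.3, -0.3, -1.1]
opening: 0.0005
```

```bash
python3 s.py; python3 -c "
from h import *
c=cams.read_camera('side'); save(c,'s3.png',(180,90,350,230),4)
"
```

```text
t 13.93 p [ 0.3879 -0.0049  0.1966] case [-238.3   18.   196.6] z [ 0.399  0.021 -0.917] tilt 23.5 y [0.002 1.    0.024] q [-0.333 -0.062  2.233  0.268  0.604 -2.09 ] F [ 0.3 -0.3 -1.1] op 0.0005
az 0.053782762933781765 [-104.2    3.   196. ]
```

View pics/s3.png

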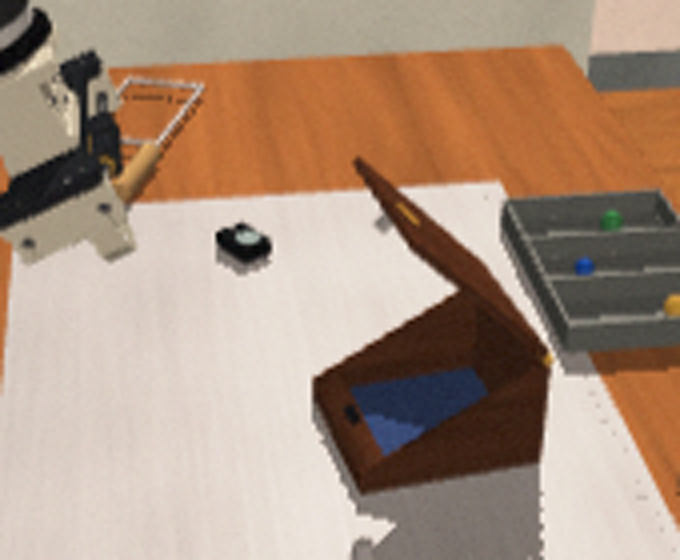

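```bash
python3 - <<'E'
from fit import *
from mv import rows,st,Ro
ps=[cams.read_camera("side"),cams.read_camera("top")]
for p in ps:
    for d in cams.cut_out(p,"holder_mid"):
        e=d["extent"]; X=onz(p,(e[0],e[1]),.025); print(round(float(d["score"]),2),np.round(e).tolist(),X.round(3))
for q in ("jar","cone"):
    d=cams.cut_out(ps[1],q)[0]["extent"]; print(q,onz(ps[1],d[:2],.025).round(3))
p,R,_=st(); R=R@Ro.from_euler("z",-.06).as_matrix(); H=np.array([.499,-.349,.034]); t=H+.005*R[:,2]-R[:,2]*.09
print(t,rows(t,12,-.06)); 
E
```

```text
0.71 [255.0, 257.0, 15.0, 20.0] [ 0.488 -0.268  0.025]
0.62 [294.0, 283.0, 12.0, 25.0] [ 0.57  -0.363  0.025]
0.56 [263.0, 283.0, 13.0, 18.0] [ 0.496 -0.353  0.025]
0.52 [274.0, 313.0, 15.0, 24.0] [ 0.51  -0.438  0.025]
0.48 [222.0, 291.0, 14.0, 24.0] [ 0.402 -0.366  0.025]
0.73 [370.0, 201.0, 11.0, 13.0] [ 0.571 -0.36   0.025]
0.72 [374.0, 266.0, 14.0, 13.0] [ 0.4   -0.365  0.025]
0.66 [400.0, 227.0, 16.0, 12.0] [ 0.502 -0.437  0.025]
0.42 [369.0, 231.0, 15.0, 18.0] [ 0.492 -0.355  0.025]
jar [ 0.651 -0.298  0.025]
cone [ 0.529 -0.191  0.025]
[ 0.46524961 -0.35088907  0.11198938] -3 -29 8 -0.01; -3 -29 8 -0.01; -3 -29 8 -0.01; -3 -29 8 -0.01; -3 -29 9 -0.01; -3 -29 8 -0.01; -3 -29 9 -0.01; -3 -29 8 -0.01; -2 -29 9 -0.01; -2 -29 8 -0.01; -2 -30 9 -0.01; -2 -29 8 -0.01
```

>>> servo_tool:
  targets: "-3 -32 7 -0.01; -3 -32 7 -0.01; -3 -32 7 -0.01; -3 -32 7 0; -3 -32 8 -0.01; -3 -32 7 0; -3 -32 8 -0.01; -3 -32 7 0; -2 -32 8 -0.01; -2 -32 7 0; 0 0 0 0"
  hand: 0.62

```text
time: 15.65
tool_pos: [0.4551, -0.333, 0.1311]
tool_rot: [3.139, 0.408, -3.085]
contact_force: [-0.9, 1.1, 0.3]
opening: 0.0569
```

```bash
cat > g.py <<'E'
from fit import *
from mv import *
show(); p,R,_=st()
import sys
ps=[cams.read_camera("wrist"),cams.read_camera("side"),cams.read_camera("top")]
save(ps[0],sys.argv[1]+"w.png"); save(ps[1],sys.argv[1]+"s.png",(190,180,340,340),4)
H=np.array([.498,-.350,.025])
for k in ps:
    for d in cams.cut_out(k,"holder_mid"):
        e=d["extent"]; X=onz(k,(e[0],e[1]),.027); print(round(float(d["score"]),2),np.round(e).tolist(),X.round(3))
print("holder proj",[proj(k,H).round() for k in ps])
z=R[:,2]; g=p-z*.005; print("to grasp z34",(R.T@(np.array([.498,-.350,.034])-g)*1000).round(1))
E
python3 g.py g1
```

```text
t 15.65 p [ 0.4551 -0.333   0.1311] case [-215.9 -316.1  131.1] z [ 0.396  0.025 -0.918] tilt 23.4 y [-0.058  0.998  0.003] q [-0.955  0.419  1.833  0.525  0.738 -2.948] F [-0.9  1.1  0.3] op 0.0569
0.88 [335.0, 176.0, 46.0, 46.0] [ 0.48  -0.259  0.027]
0.74 [216.0, 78.0, 46.0, 53.0] [ 0.399 -0.365  0.027]
0.73 [146.0, 190.0, 42.0, 49.0] [ 0.505 -0.434  0.027]
0.71 [234.0, 186.0, 35.0, 46.0] [ 0.496 -0.351  0.027]
0.59 [223.0, 225.0, 27.0, 29.0] [ 0.548 -0.362  0.027]
0.36 [480.0, 232.0, 12.0, 14.0] [ 0.544 -0.087  0.027]
0.86 [273.0, 313.0, 13.0, 25.0] [ 0.508 -0.44   0.027]
0.84 [224.0, 292.0, 16.0, 23.0] [ 0.405 -0.369  0.027]
0.72 [293.0, 285.0, 11.0, 26.0] [ 0.565 -0.371  0.027]
0.68 [263.0, 283.0, 12.0, 19.0] [ 0.498 -0.354  0.027]
0.73 [399.0, 225.0, 16.0, 10.0] [ 0.507 -0.434  0.027]
0.54 [368.0, 201.0, 14.0, 15.0] [ 0.569 -0.356  0.027]
0.53 [329.0, 236.0, 13.0, 12.0] [ 0.477 -0.252  0.027]
0.52 [228.0, 160.0, 66.0, 28.0] [0.677 0.012 0.027]
holder proj [array([235., 186.]), array([263., 282.]), array([367., 228.])]
to grasp z34 [ 1.000e-01 -1.970e+01  1.106e+02]
```

View pics/g1w.png

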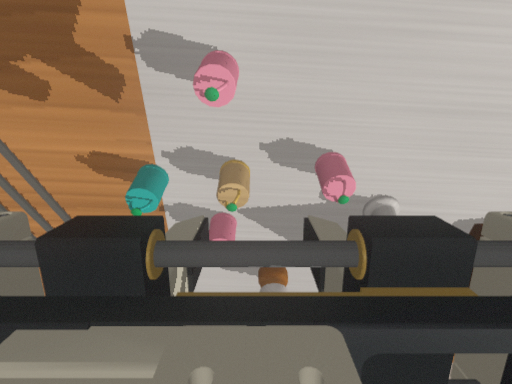

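View pics/g1s.png

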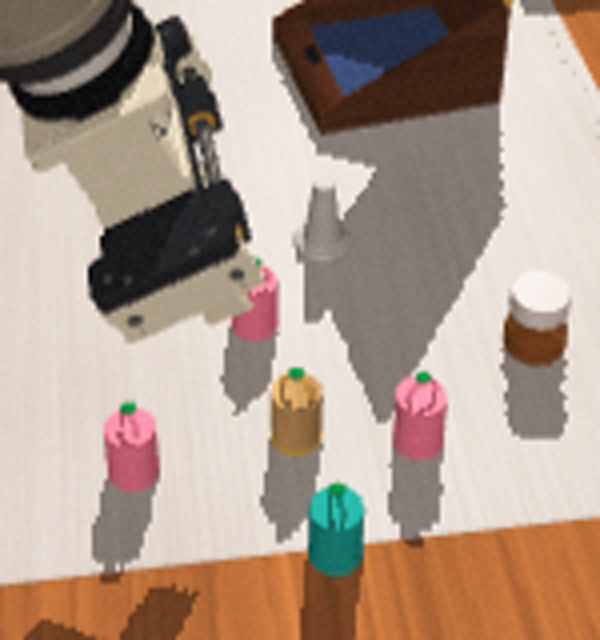

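>>> servo_tool:
  targets: "0 -10 0 0; 0 -8 10 0; 0 -3 15 0; 0 0 15 0; 0 0 15 0; 0 0 0 0"

```text
time: 16.7
tool_pos: [0.4796, -0.3496, 0.0773]
tool_rot: [3.137, 0.407, -3.082]
contact_force: [-0.3, -0.1, -0.2]
opening: 0.0569
```

```bash
python3 g.py g2
```

```text
t 16.7 p [ 0.4796 -0.3496  0.0773] case [-193.9 -335.9   77.3] z [ 0.395  0.028 -0.918] tilt 23.3 y [-0.061  0.998  0.004] q [-0.935  0.546  1.8    0.582  0.653 -3.008] F [-0.3 -0.1 -0.2] op 0.0569
0.85 [251.0, 205.0, 42.0, 73.0] [ 0.496 -0.352  0.027]
0.73 [382.0, 188.0, 66.0, 56.0] [ 0.475 -0.261  0.027]
0.72 [234.0, 261.0, 37.0, 56.0] [ 0.562 -0.363  0.027]
0.58 [142.0, 195.0, 51.0, 39.0] [ 0.492 -0.43   0.027]
0.79 [293.0, 284.0, 7.0, 21.0] [ 0.565 -0.367  0.027]
0.79 [275.0, 313.0, 14.0, 26.0] [ 0.51  -0.441  0.027]
0.65 [224.0, 294.0, 14.0, 22.0] [ 0.405 -0.374  0.027]
0.55 [265.0, 285.0, 13.0, 14.0] [ 0.501 -0.363  0.027]
0.52 [324.0, 261.0, 17.0, 26.0] [ 0.657 -0.307  0.027]
0.65 [398.0, 224.0, 10.0, 8.0] [ 0.509 -0.431  0.027]
0.6 [369.0, 202.0, 16.0, 13.0] [ 0.566 -0.357  0.027]
holder proj [array([254., 205.]), array([263., 282.]), array([367., 228.])]
to grasp z34 [ 0.3 -1.7 52. ]
```

View pics/g2w.png

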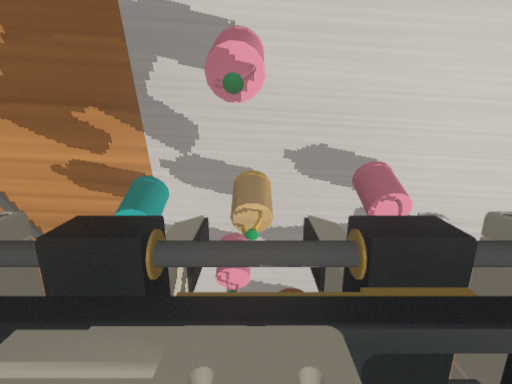

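>>> servo_tool:
  targets: "0 -1 12 0; 0 -1 12 0; 0 0 12 0; 0 0 11 0; 0 0 4 0"

```text
time: 17.62
tool_pos: [0.5015, -0.352, 0.03]
tool_rot: [-3.141, 0.409, -3.081]
contact_force: [-0.6, -0.3, -0.2]
opening: 0.057
```

```bash
python3 g.py g3
```

```text
t 17.62 p [ 0.5015 -0.352   0.03  ] case [-172.5 -341.2   30. ] z [ 0.397  0.024 -0.917] tilt 23.5 y [-0.06   0.998 -0.   ] q [-0.903  0.647  1.783  0.653  0.567 -3.066] F [-0.6 -0.3 -0.2] op 0.057
0.94 [233.0, 277.0, 40.0, 24.0] [ 0.54  -0.365  0.027]
0.88 [433.0, 206.0, 96.0, 64.0] [ 0.472 -0.263  0.027]
0.83 [120.0, 203.0, 56.0, 24.0] [ 0.48  -0.423  0.027]
0.63 [260.0, 235.0, 57.0, 98.0] [ 0.499 -0.35   0.027]
0.56 [236.0, 45.0, 99.0, 88.0] [ 0.404 -0.365  0.027]
0.71 [223.0, 293.0, 15.0, 23.0] [ 0.403 -0.371  0.027]
0.56 [275.0, 313.0, 12.0, 23.0] [ 0.511 -0.441  0.027]
0.51 [295.0, 285.0, 12.0, 22.0] [ 0.571 -0.37   0.027]
0.58 [370.0, 201.0, 16.0, 15.0] [ 0.569 -0.36   0.027]
0.53 [371.0, 264.0, 11.0, 5.0] [ 0.406 -0.356  0.027]
0.46 [332.0, 235.0, 14.0, 12.0] [ 0.479 -0.258  0.027]
holder proj [array([260., 231.]), array([263., 282.]), array([367., 228.])]
to grasp z34 [ 1.5  2.2 -0. ]
```

View pics/g3s.png

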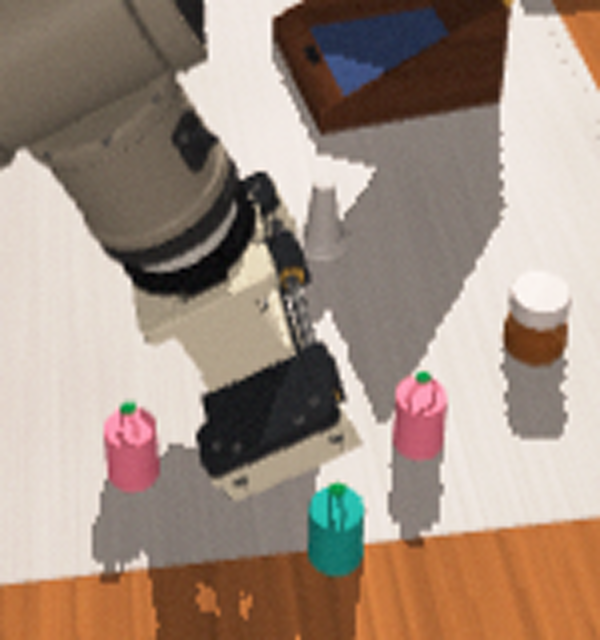

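View pics/g3w.png

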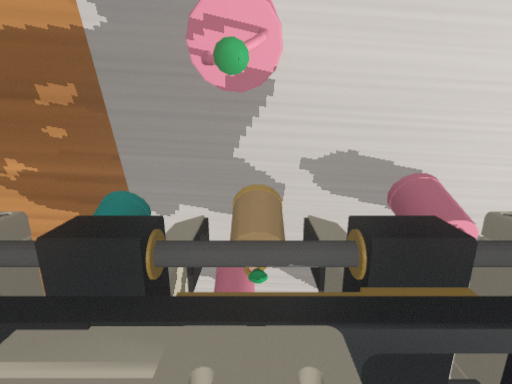

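>>> servo_tool:
  targets: "0 2 0 0; 0 0 0 0; 0 0 0 0; 0 0 0 0; 0 0 0 0; 0 0 0 0"
  hand: 0
  squeeze: 20

```text
time: 18.68
tool_pos: [0.5014, -0.351, 0.0326]
tool_rot: [-3.138, 0.412, -3.081]
contact_force: [-0.8, -0.2, -0.3]
opening: 0.0294
```

>>> servo_tool:
  targets: "4 0 -9 0; 4 0 -9 0; 4 0 -9 0; 4 0 -9 0; 4 0 -9 0; 8 0 -18 0; 0 0 0 0"

```text
time: 19.55
tool_pos: [0.4465, -0.3544, 0.083]
tool_rot: [-3.137, 0.412, -3.081]
contact_force: [0.3, -1.0, -0.9]
opening: 0.0296
```

```bash
python3 g.py g4 | grep -v '^0'
```

```text
t 19.55 p [ 0.4465 -0.3544  0.083 ] case [-227.3 -336.1   83. ] z [ 0.4    0.019 -0.916] tilt 23.6 y [-0.059  0.998 -0.004] q [-0.995  0.508  1.857  0.607  0.652 -3.091] F [ 0.3 -1.  -0.9] op 0.0296
holder proj [array([258., 230.]), array([263., 282.]), array([367., 228.])]
to grasp z34 [-27.7   1.5  70.6]
```

View pics/g4w.png

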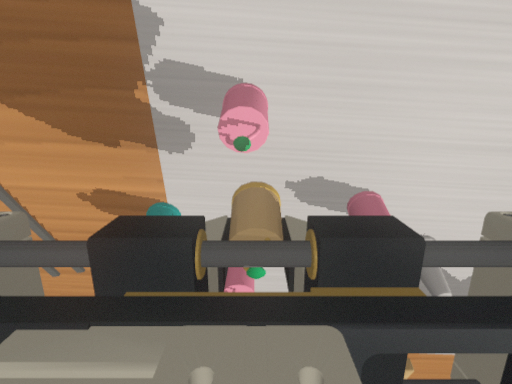

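View pics/g4s.png

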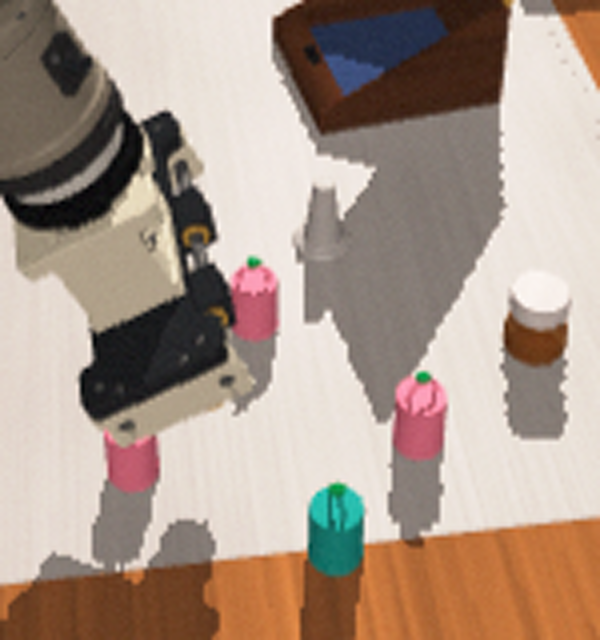

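```bash
python3 - <<'E'
from mv import *
p,R,_=st(); a=p+[0.0,.03,.06]; t=cw([-.083,0,.130])
print(rows(a,4)); print(rows(t,13,0,a,R))
E
```

```text
-6 7 -14 0.00; -7 8 -13 0.00; -6 7 -14 0.00; -7 8 -13 0.00
-8 24 4 0.00; -8 24 4 0.00; -8 24 4 0.00; -8 24 4 0.00; -8 24 4 0.00; -8 24 5 0.00; -8 24 4 0.00; -8 25 5 0.00; -8 24 4 0.00; -8 25 5 0.00; -7 24 4 0.00; -8 25 5 0.00; -7 24 4 0.00
```

>>> servo_tool:
  targets: "-7 8 -14 0; -8 9 -14 0; -8 9 -14 0; -8 9 -14 0; -8 24 4 0; -8 24 4 0; -8 24 4 0; -8 24 4 0; -8 24 4 0; -8 24 5 0; -8 24 4 0; -8 25 5 0; -8 24 4 0; -8 25 5 0; -7 24 4 0; -8 25 5 0; 0 0 0 0"

```text
time: 21.98
tool_pos: [0.5445, -0.0059, 0.1316]
tool_rot: [3.135, 0.404, -3.077]
contact_force: [0.7, -0.3, -1.0]
opening: 0.0296
```

```bash
cat > pl.py <<'E'
from mv import *
import sys
show(); p,R,_=st()
n=sys.argv[1]
c=cams.read_camera("side"); save(c,n+"s.png",(190,60,340,240),4)
c=cams.read_camera("wrist"); save(c,n+"w.png")
for T in ([-83,0,126],[17,0,41]): print(T,(R.T@(cw(np.array(T)/1000.)-p)*1000).round(1))
E
python3 pl.py p1
```

```text
t 21.98 p [ 0.5445 -0.0059  0.1316] case [-83.3  -4.  131.6] z [ 0.392  0.031 -0.92 ] tilt 23.1 y [-0.067  0.998  0.006] q [-0.217  0.339  1.967  0.261  0.461 -2.065] F [ 0.7 -0.3 -1. ] op 0.0296
[-83, 0, 126] [2.2 4.  5.2]
[17, 0, 41] [-56.1  10.3 122.6]
```

View pics/p1s.png

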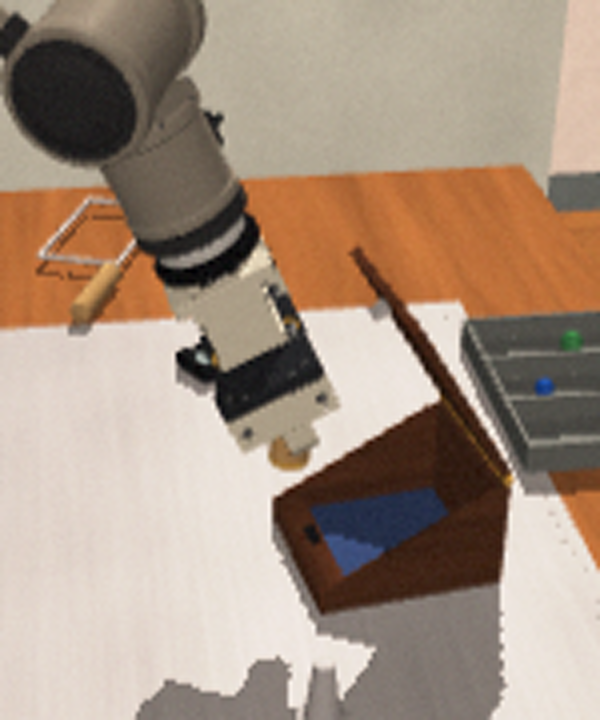

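View pics/p1w.png

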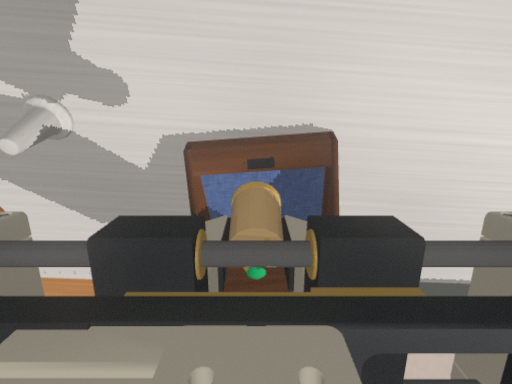

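>>> servo_tool:
  targets: "-5 2 11 0; -5 1 11 0; -5 1 11 0; -5 1 11 0; -5 1 11 0; -5 1 11 0; 0 0 0 0"

```text
time: 22.95
tool_pos: [0.6012, 0.0014, 0.0782]
tool_rot: [3.136, 0.403, -3.083]
contact_force: [-0.9, 0.5, -0.4]
opening: 0.03
```

```bash
python3 pl.py p2;python3 -c "
from h import *
c=cams.read_camera('top'); save(c,'p2t.png',(160,80,310,240),4)"
```

```text
t 22.95 p [0.6012 0.0014 0.0782] case [-26.2  -4.4  78.2] z [ 0.391  0.029 -0.92 ] tilt 23.1 y [-0.061  0.998  0.006] q [-0.175  0.511  1.868  0.261  0.383 -2.029] F [-0.9  0.5 -0.4] op 0.03
[-83, 0, 126] [ 33.7   0.5 -66.3]
[17, 0, 41] [-24.7   7.4  51. ]
```

View pics/p2s.png

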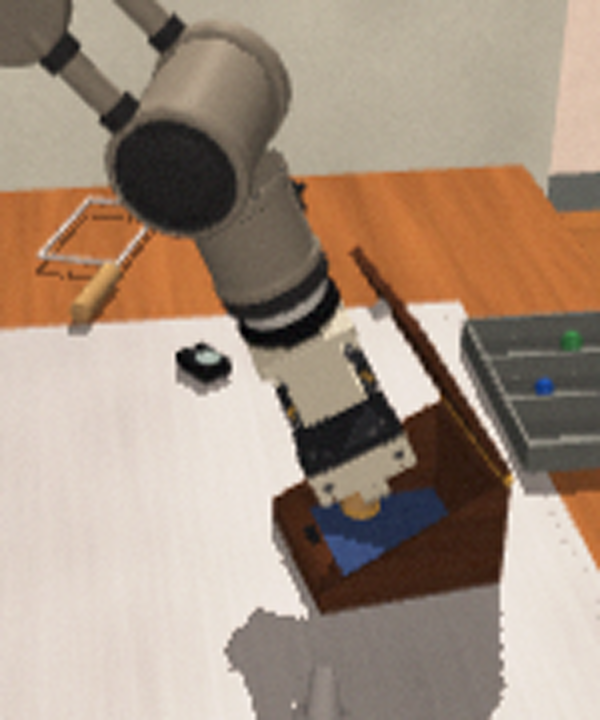

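View pics/p2t.png

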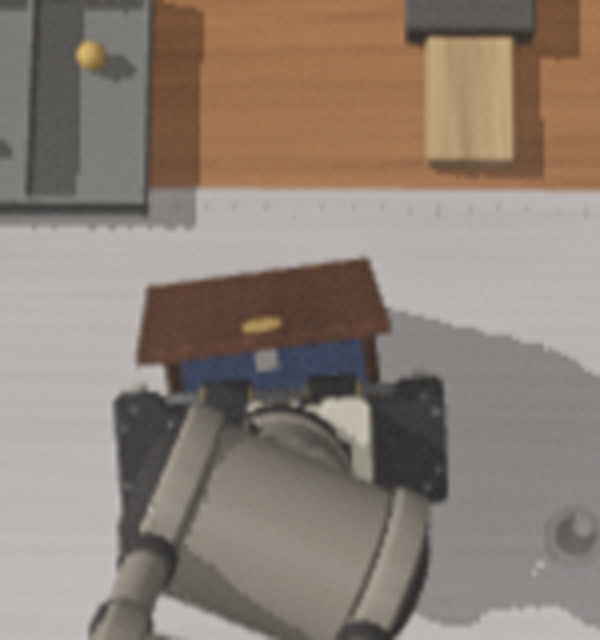

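>>> servo_tool:
  targets: "-1 2 9 0; -1 2 9 0; -1 2 9 0; -1 1 8 0; 0 0 0 0"

```text
time: 23.72
tool_pos: [0.6188, 0.01, 0.0469]
tool_rot: [3.136, 0.404, -3.083]
contact_force: [1.2, -0.5, -1.1]
opening: 0.0293
```

```bash
python3 pl.py p3
```

```text
t 23.73 p [0.6188 0.01   0.0469] case [-7.6  1.7 46.9] z [ 0.392  0.029 -0.919] tilt 23.2 y [-0.061  0.998  0.005] q [-0.151  0.588  1.842  0.274  0.329 -2.024] F [ 1.2 -0.5 -1.1] op 0.0293
[-83, 0, 126] [  37.9   -6.9 -102.3]
[17, 0, 41] [-20.3   0.1  15.1]
```

View pics/p3s.png

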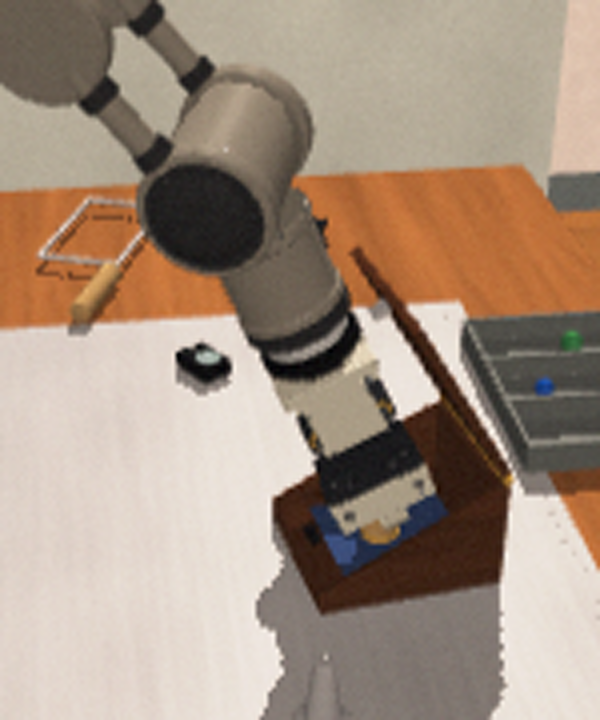

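View pics/p3w.png

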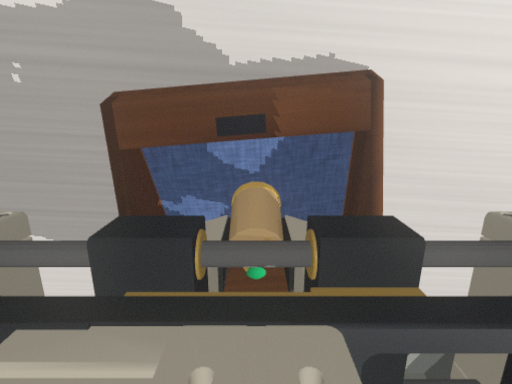

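>>> servo_tool:
  targets: "-4 0 2 0; -4 0 2 0; -4 0 2 0; 0 0 1 0; 1 0 2 0"

```text
time: 24.45
tool_pos: [0.6341, 0.0105, 0.0446]
tool_rot: [3.137, 0.407, -3.083]
contact_force: [0.0, -0.2, -0.1]
opening: 0.0293
```

```bash
python3 pl.py p4
```

```text
t 24.45 p [0.6341 0.0105 0.0446] case [ 7.7  0.1 44.6] z [ 0.395  0.028 -0.918] tilt 23.3 y [-0.06   0.998  0.005] q [-0.145  0.61   1.802  0.257  0.341 -2.001] F [ 0.  -0.2 -0.1] op 0.0293
[-83, 0, 126] [  50.8   -6.5 -110.6]
[17, 0, 41] [-7.1  0.5  7. ]
```

View pics/p4s.png

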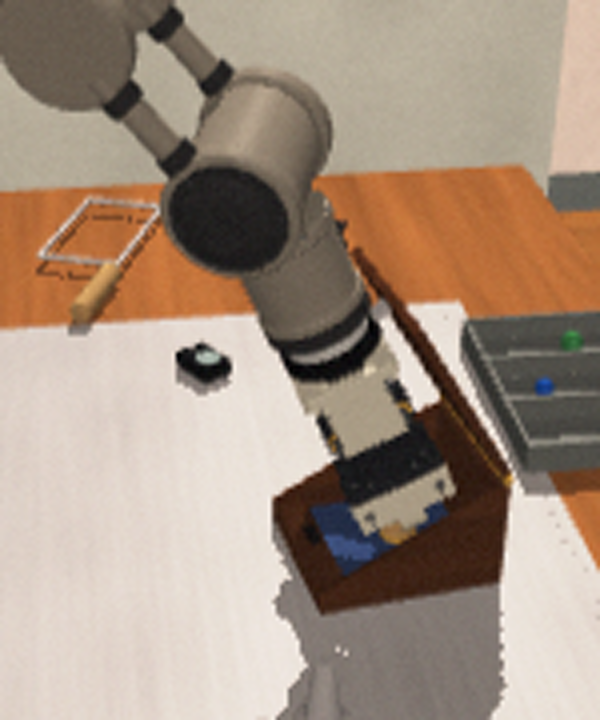

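>>> servo_tool:
  targets: "1 0 2 0; 1 0 2 0; 0 0 0 0"

```text
time: 24.92
tool_pos: [0.6337, 0.0106, 0.0407]
tool_rot: [3.137, 0.408, -3.083]
contact_force: [-0.2, -0.7, -0.7]
opening: 0.0292
```

```bash
python3 -c "
from mv import *
show()"
```

```text
t 24.93 p [0.6337 0.0106 0.0407] case [ 7.3  0.3 40.7] z [ 0.396  0.028 -0.918] tilt 23.4 y [-0.06   0.998  0.005] q [-0.145  0.616  1.806  0.266  0.33  -2.011] F [-0.2 -0.7 -0.7] op 0.0292
```

>>> servo_tool:
  targets: "1 0 1 0; 0 0 2 0; 0 0 0 0"

```text
time: 25.3
tool_pos: [0.635, 0.0107, 0.0407]
tool_rot: [3.137, 0.413, -3.082]
contact_force: [0.0, 0.2, -0.2]
opening: 0.0296
```

```bash
python3 pl.py p5
```

```text
t 25.3 p [0.635  0.0107 0.0407] case [ 8.6  0.3 40.7] z [ 0.4    0.028 -0.916] tilt 23.7 y [-0.061  0.998  0.004] q [-0.145  0.617  1.807  0.272  0.324 -2.016] F [ 0.   0.2 -0.2] op 0.0296
[-83, 0, 126] [  49.4   -6.7 -114.8]
[17, 0, 41] [-7.8  0.4  3.1]
```

View pics/p5w.png

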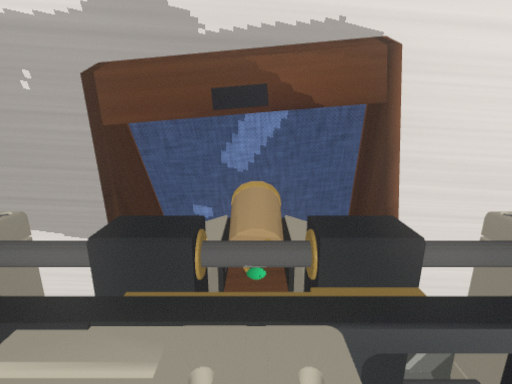

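>>> servo_tool:
  targets: "1 0 2 0"

```text
time: 25.52
tool_pos: [0.6356, 0.0107, 0.0399]
tool_rot: [3.138, 0.415, -3.082]
contact_force: [-10.1, 0.6, 24.1]
opening: 0.0291
```

>>> servo_tool:
  targets: "0 0 0 0; 0 0 0 0"

```text
time: 25.78
tool_pos: [0.6357, 0.0107, 0.04]
tool_rot: [3.138, 0.416, -3.082]
contact_force: [-1.1, -0.3, 0.7]
opening: 0.0291
```

>>> servo_tool:
  targets: "0 0 0 0; 0 0 0 0; 0 0 0 0; 0 0 0 0"
  hand: 0.55

```text
time: 26.28
tool_pos: [0.6354, 0.0107, 0.0388]
tool_rot: [3.137, 0.414, -3.082]
contact_force: [0.5, -0.3, -0.4]
opening: 0.0501
```

```bash
python3 pl.py p6
```

```text
t 26.27 p [0.6354 0.0107 0.0388] case [ 9.   0.1 38.8] z [ 0.401  0.028 -0.916] tilt 23.7 y [-0.061  0.998  0.004] q [-0.145  0.621  1.808  0.276  0.319 -2.021] F [ 0.5 -0.3 -0.4] op 0.0501
[-83, 0, 126] [  48.9   -6.6 -116.7]
[17, 0, 41] [-8.2  0.5  1.3]
```

View pics/p6w.png

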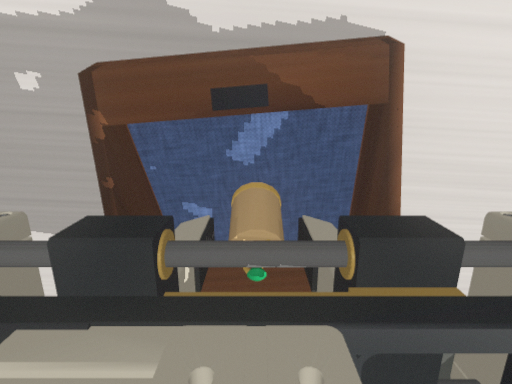

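>>> servo_tool:
  targets: "5 0 -10 0; 6 0 -12 0; 6 0 -12 0; 8 0 -12 0; 8 0 -12 0; 8 0 -12 0; 0 0 0 0"

```text
time: 27.25
tool_pos: [0.5645, 0.0063, 0.0908]
tool_rot: [3.138, 0.415, -3.082]
contact_force: [0.3, -0.4, -0.1]
opening: 0.0503
```

```bash
python3 pl.py p7; python3 - <<'E'
from fit import *
from mv import wc
p=cams.read_camera("wrist"); q=cams.read_camera("side")
for k,c in (("w",p),("s",q)):
    for d in cams.cut_out(c,"holder_mid"):
        e=d["extent"]; print(k,round(float(d["score"]),2),np.round(e),(wc(onz(c,e[:2],.035))*1000).round(1))
E
```

```text
t 27.25 p [0.5645 0.0063 0.0908] case [-61.9   5.3  90.8] z [ 0.402  0.028 -0.915] tilt 23.8 y [-0.061  0.998  0.004] q [-0.179  0.438  1.966  0.294  0.347 -2.067] F [ 0.3 -0.4 -0.1] op 0.0503
[-83, 0, 126] [  4.7  -6.8 -40.5]
[17, 0, 41] [-52.2   0.4  77.5]
w 0.82 [258. 243.  30.  67.] [ 3.3  2.  35. ]
s 0.64 [295. 284.   9.  26.] [-109.5 -372.5   35. ]
s 0.56 [274. 315.  13.  22.] [-179.9 -439.9   35. ]
s 0.53 [255. 256.  16.  23.] [-176.  -261.7   35. ]
s 0.51 [222. 291.  14.  23.] [-274.5 -347.4   35. ]
```

View pics/p7w.png

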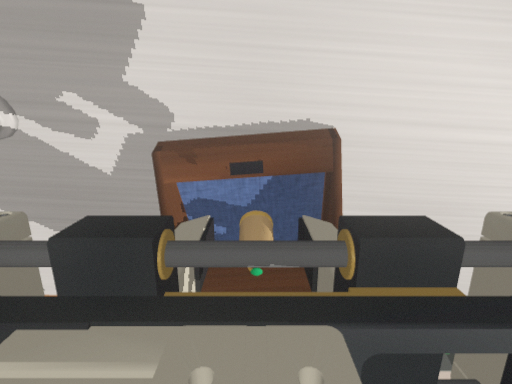

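View pics/p7s.png

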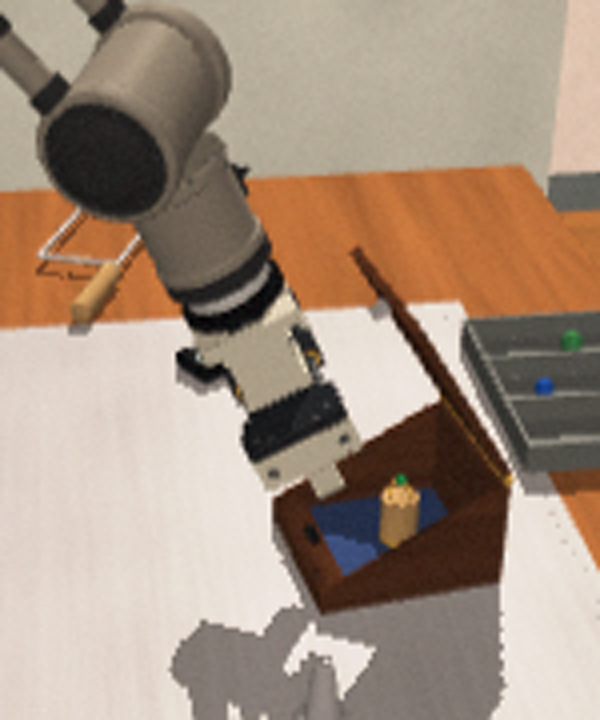

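```bash
python3 - <<'E'
from mv import *
c=cams.read_camera("side"); print((wc(onz(c,(290,188.75),.028))*1000).round(1),(wc(onz(c,(290.5,183),.048))*1000).round(1))
p,R,_=st(); print(rows(cw([-.042,.001,.032]),6))
E
```

```text
[ 8.   2.1 28. ] [ 9.6  4.7 48. ]
1 -1 10 0.00; 1 -0 10 0.00; 1 -1 10 0.00; 1 -0 10 0.00; 1 -1 10 0.00; 0 -0 11 0.00
```

>>> servo_tool:
  targets: "1 0 8 0; 1 -1 10 0; 1 0 10 0; 1 0 10 0; 1 -1 10 0; 0 0 10 0; 0 0 3 0; 0 0 0 0"
  hand: 0.16

```text
time: 28.6
tool_pos: [0.5921, 0.0039, 0.0354]
tool_rot: [3.13, 0.396, -3.082]
contact_force: [-0.2, 0.2, -0.1]
opening: 0.0148
```

```bash
python3 pl.py p8
```

```text
t 28.6 p [0.5921 0.0039 0.0354] case [-34.8  -0.7  35.4] z [ 0.384  0.035 -0.923] tilt 22.7 y [-0.064  0.998  0.011] q [-0.176  0.579  1.914  0.372  0.283 -2.147] F [-0.2  0.2 -0.1] op 0.0148
[-83, 0, 126] [   9.4   -1.7 -102.2]
[17, 0, 41] [-49.8   4.4  14.8]
```

View pics/p8w.png

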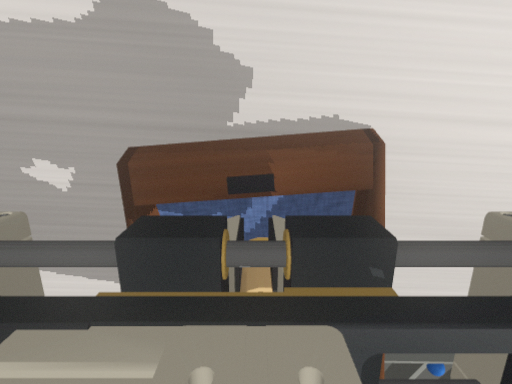

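View pics/p8s.png

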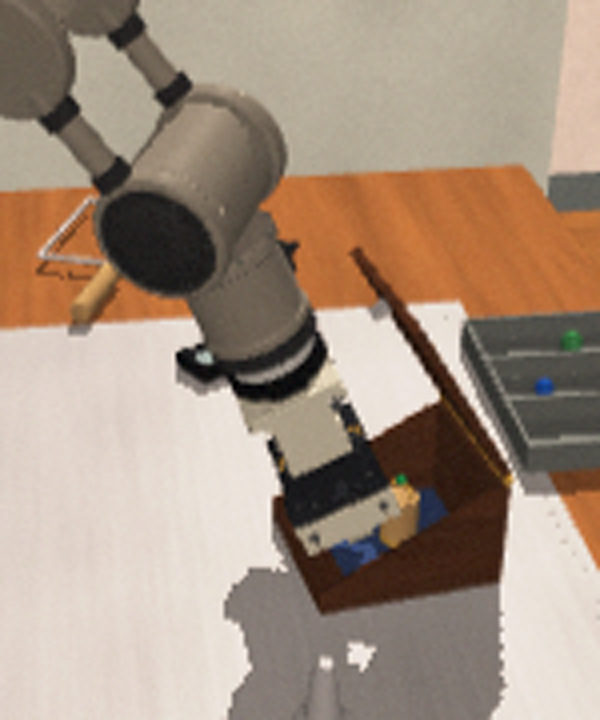

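>>> servo_tool:
  targets: "-4 1 3 0; -5 1 3 0; -5 0 2 0; -5 1 2 0; -5 0 2 0; 0 0 0 0"

```text
time: 29.45
tool_pos: [0.6207, 0.0092, 0.0345]
tool_rot: [3.13, 0.397, -3.082]
contact_force: [-0.8, 0.8, -0.8]
opening: 0.0145
```

```bash
python3 pl.py p9
```

```text
t 29.45 p [0.6207 0.0092 0.0345] case [-5.8  0.6 34.5] z [ 0.386  0.035 -0.922] tilt 22.8 y [-0.064  0.998  0.011] q [-0.155  0.613  1.837  0.305  0.319 -2.06 ] F [-0.8  0.8 -0.8] op 0.0145
[-83, 0, 126] [  35.5   -5.1 -114.2]
[17, 0, 41] [-23.5   1.    2.8]
```

View pics/p9s.png

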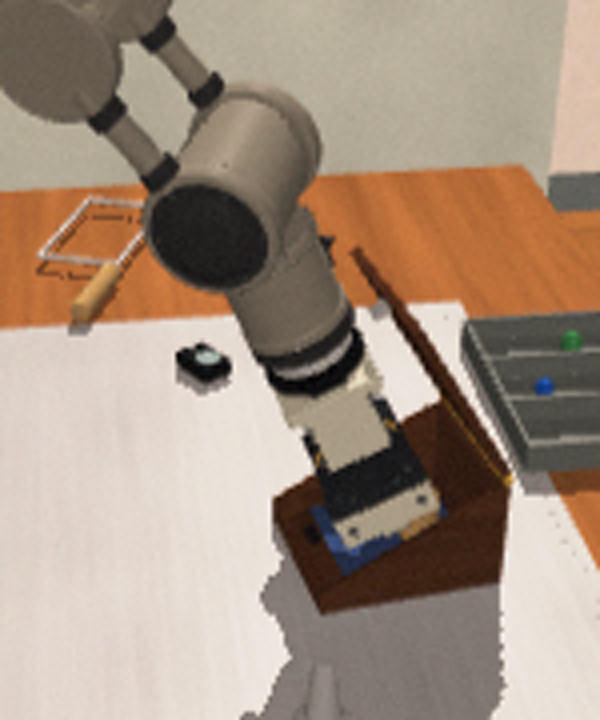

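>>> servo_tool:
  targets: "6 0 -3 0; 8 0 -4 0; 8 0 -10 0; 10 0 -14 0; 12 0 -18 0; 12 0 -22 0; 10 0 -25 0; 0 0 0 0"

```text
time: 30.55
tool_pos: [0.514, 0.0019, 0.1016]
tool_rot: [3.13, 0.397, -3.082]
contact_force: [0.7, 0.0, 0.7]
opening: 0.0145
```

```bash
python3 pl.py p10; python3 - <<'E'
from h import *
c=cams.read_camera("side"); save(c,"p10z.png",(250,150,330,220),9)
E
```

```text
t 30.55 p [0.514  0.0019 0.1016] case [-112.5    7.8  101.6] z [ 0.385  0.035 -0.922] tilt 22.8 y [-0.064  0.998  0.011] q [-0.215  0.352  2.071  0.338  0.357 -2.144] F [0.7 0.  0.7] op 0.0145
[-83, 0, 126] [-37.1  -5.5 -11. ]
[17, 0, 41] [-96.2   0.7 106. ]
```

View pics/p10z.png

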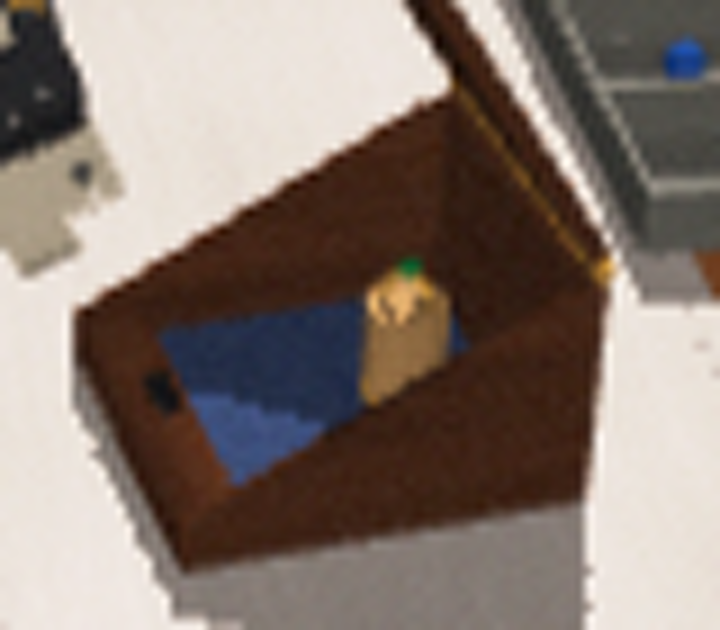

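View pics/p10w.png

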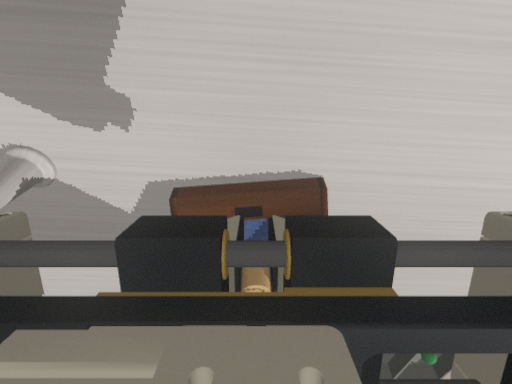

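```bash
python3 - <<'E'
from mv import *
c=cams.read_camera("side"); print((wc(onz(c,(295.2,183.2),.048))*1000).round(1))
for T in ([20,0,28],[15,0,28]):
  f=cw(np.array([T[0],0,8])/1000.); print(proj(c,f).round(1),proj(c,f+[0,0,.04]).round(1))
print([ (proj(c,cw(np.array([60-152*np.cos(a),y,97+152*np.sin(a)])/1000))-[250,150])*9 for a in (np.radians(59),) for y in(-70,70)])
p,R,_=st(); print(R.round(3))
for T in ([-30,0,290],[60,0,290],[60,0,240],[20,0,225]):
    print(T,(R.T@(cw(np.array(T)/1000.)-p)*1000).round(1))
E
```

```text
[23.5 -0.3 48. ]
[293.5 193.7] [294.1 183.3]
[292.  193.9] [292.6 183.6]
[array([386.97050595, -53.49632994]), array([ 246.56178513, -244.46108867])]
[[-0.921 -0.064  0.383]
 [-0.055  0.998  0.035]
 [-0.385  0.011 -0.923]]
[-30, 0, 290] [-148.6    0.2 -144.3]
[60, 0, 290] [-231.5    6.6 -109.7]
[60, 0, 240] [-212.2    6.   -63.5]
[20, 0, 225] [-169.6    3.   -65.1]
```

>>> servo_tool:
  targets: "-15 0 -37 0; -15 0 -37 0; -15 0 -37 0; -15 0 -37 0; -15 0 -37 0; -28 0 12 0; -28 0 12 0; -28 0 12 0; -28 0 12 0; -28 0 12 0; 0 0 0 0"
  hand: 0

```text
time: 32.12
tool_pos: [0.6744, 0.0106, 0.2931]
tool_rot: [3.125, 0.382, -3.082]
contact_force: [-0.0, 0.5, -0.7]
opening: 0.0003
```

```bash
cat > c.py <<'E'
from mv import *
import sys
show(); p,R,_=st(); n=sys.argv[1]
c=cams.read_camera("side"); save(c,n+"s.png",(190,20,340,220),3.6)
lo=wc(p+R@[.0095,0,.014])*1000; print("tip corner case",lo.round(1))
for T in ([40,0,290],[32,0,236],[0,0,232]): print(T,(R.T@(cw(np.array(T)/1000.)-p)*1000).round(1))
E
python3 c.py c1
```

```text
t 32.12 p [0.6744 0.0106 0.2931] case [ 47.6  -5.2 293.1] z [ 0.371  0.039 -0.928] tilt 21.9 y [-0.066  0.998  0.015] q [-0.139  0.389  1.369  0.106  1.014 -1.811] F [-0.   0.5 -0.7] op 0.0003
tip corner case [ 44.1  -4.7 276.6]
[40, 0, 290] [ 8.6  4.6 -0. ]
[32, 0, 236] [36.1  3.2 47.1]
[0, 0, 232] [67.2  0.9 38.9]
```

View pics/c1s.png

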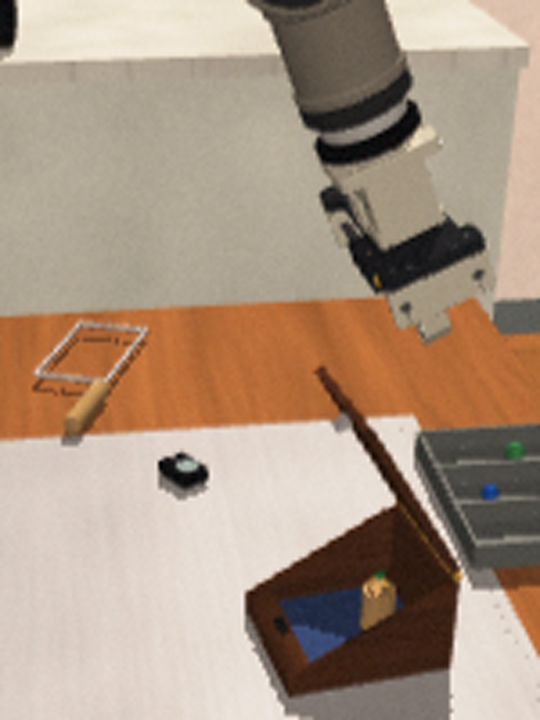

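>>> servo_tool:
  targets: "9 1 12 0; 9 1 12 0; 9 1 12 0; 8 0 11 0; 0 0 0 0"

```text
time: 32.8
tool_pos: [0.6546, 0.0138, 0.2332]
tool_rot: [3.124, 0.378, -3.082]
contact_force: [0.9, 0.2, -0.5]
opening: 0.0002
```

```bash
python3 c.py c2; cat > arc.py <<'E'
from mv import *
import sys
a0,a1,n=float(sys.argv[1]),float(sys.argv[2]),int(sys.argv[3]); s=float(sys.argv[4]) if len(sys.argv)>4 else 134
p,R,_=st(); off=R@[.0095,0,.014]
cur=p; out=[]
for a in np.radians(np.linspace(a0,a1,n+1)[1:]):
    c=np.array([60-s*np.cos(a)+8*np.sin(a),0,97+s*np.sin(a)+8*np.cos(a)])/1000
    t=cw(c)-off; l=R.T@(t-cur)*1000; out.append("%.0f %.0f %.0f 0"%tuple(l)); cur=cur+R@np.round(l)/1000
print("; ".join(out)); lo=(wc(p+off)*1000); d=lo-[60,0,97]; print("corner",lo.round(1),"radius",np.hypot(d[0],d[2]).round(1),"alpha of corner if on face",np.degrees(np.arctan2(d[2],-d[0])-np.arcsin(8/np.hypot(d[0],d[2]))).round(1))
E
python3 arc.py 59 32 9
```

```text
t 32.8 p [0.6546 0.0138 0.2332] case [ 28.4   0.7 233.2] z [ 0.367  0.04  -0.929] tilt 21.7 y [-0.066  0.998  0.016] q [-0.138  0.399  1.521  0.119  0.857 -1.833] F [ 0.9  0.2 -0.5] op 0.0002
tip corner case [ 24.8   1.2 216.6]
[40, 0, 290] [-31.8   1.  -48.5]
[32, 0, 236] [-4.4 -0.4 -1.3]
[0, 0, 232] [26.7 -2.7 -9.4]
33 -3 -8 0; 7 -1 1 0; 7 -0 2 0; 6 -1 2 0; 7 -0 2 0; 7 -1 3 0; 6 -0 3 0; 6 -0 3 0; 6 -1 4 0
corner [ 25.4   1.  217.6] radius 125.5 alpha of corner if on face 70.3
```

View pics/c2s.png

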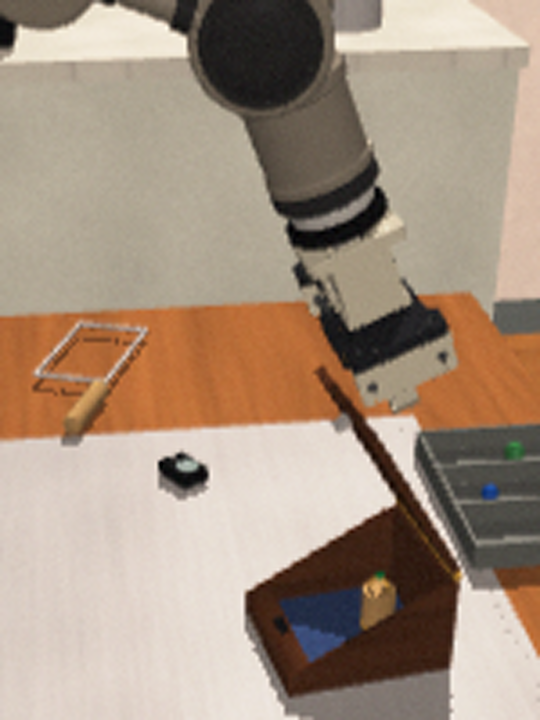

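>>> servo_tool:
  targets: "11 -1 -3 0; 11 -1 -3 0; 11 -1 -2 0; 7 -1 1 0; 7 0 2 0; 6 -1 2 0; 7 0 2 0; 7 -1 3 0; 6 0 3 0; 6 0 3 0"

```text
time: 34.1
tool_pos: [0.5832, 0.0024, 0.1985]
tool_rot: [3.126, 0.388, -3.081]
contact_force: [0.8, -1.1, 1.0]
opening: 0.0004
```

```bash
python3 c.py c3;  python3 arc.py 36 0 10
```

```text
t 34.1 p [0.5832 0.0024 0.1985] case [-43.8  -1.  198.5] z [ 0.377  0.038 -0.925] tilt 22.3 y [-0.066  0.998  0.014] q [-0.183  0.308  1.771  0.166  0.695 -1.925] F [ 0.8 -1.1  1. ] op 0.0004
tip corner case [-47.3  -0.5 181.9]
[40, 0, 290] [-111.9    8.1  -52.9]
[32, 0, 236] [-84.1   6.8  -6. ]
[0, 0, 232] [-53.1   4.5 -14.4]
3 0 5 0; 7 -0 4 0; 6 -1 6 0; 7 -0 5 0; 6 -0 6 0; 5 -1 6 0; 5 -0 7 0; 5 -0 7 0; 4 -1 7 0; 4 0 8 0
corner [-48.3  -0.2 180.9] radius 137.0 alpha of corner if on face 34.4
```

View pics/c3s.png

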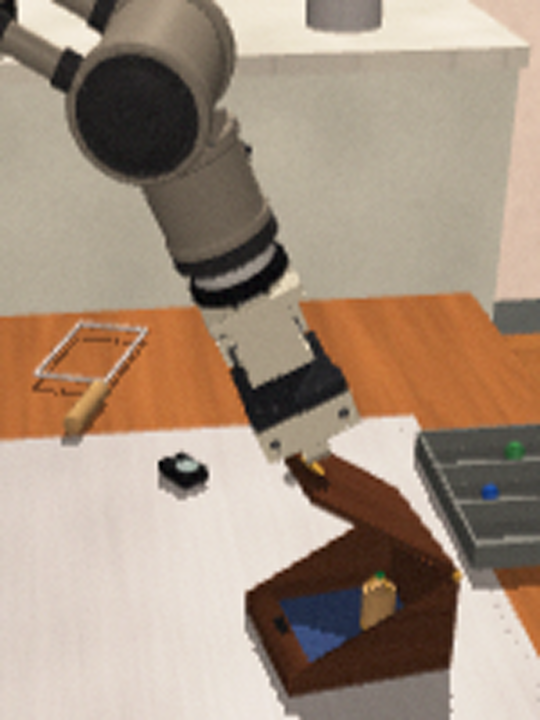

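>>> servo_tool:
  targets: "2 0 5 0; 6 0 5 0; 6 -1 6 0; 6 0 6 0; 5 0 6 0; 5 -1 7 0; 5 0 7 0; 4 0 7 0; 4 0 7 0; 3 0 8 0"

```text
time: 35.4
tool_pos: [0.5615, 0.0002, 0.1152]
tool_rot: [3.126, 0.384, -3.082]
contact_force: [-1.4, -1.9, 2.1]
opening: 0.0004
```

```bash
python3 c.py c4;  python3 arc.py 3 -24 8 130
```

```text
t 35.4 p [5.615e-01 2.000e-04 1.152e-01] case [-65.6  -0.2 115.2] z [ 0.373  0.038 -0.927] tilt 22.0 y [-0.066  0.998  0.015] q [-0.197  0.397  1.924  0.249  0.465 -2.034] F [-1.4 -1.9  2.1] op 0.0004
tip corner case [-69.2   0.2  98.7]
[40, 0, 290] [-163.1   10.1 -122.4]
[32, 0, 236] [-135.5    8.7  -75.4]
[0, 0, 232] [-104.4    6.5  -83.7]
-2 -0 -6 0; 3 -1 7 0; 2 0 7 0; 3 0 7 0; 1 0 8 0; 2 0 7 0; 1 0 8 0; -0 0 8 0
corner [-69.7   0.5  97.5] radius 129.7 alpha of corner if on face -3.3
```

View pics/c4s.png

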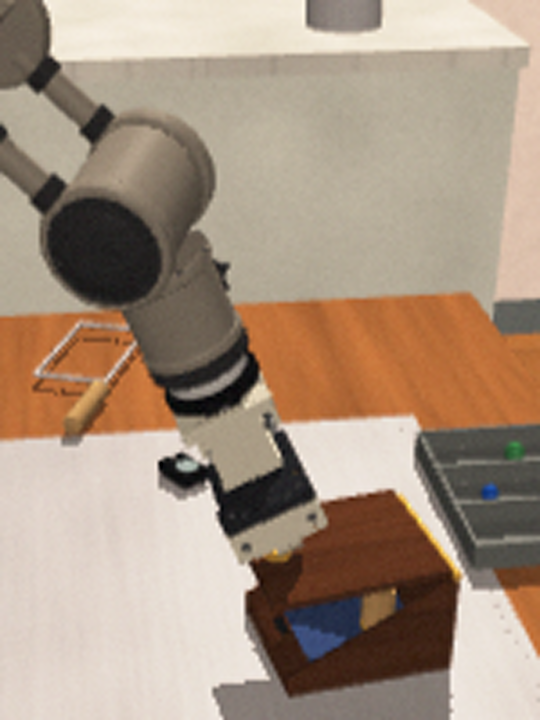

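>>> servo_tool:
  targets: "2 0 7 0; 2 0 7 0; 2 0 7 0; 1 0 8 0; 1 0 7 0; 1 0 7 0"

```text
time: 36.2
tool_pos: [0.5697, 0.0015, 0.0682]
tool_rot: [3.126, 0.384, -3.082]
contact_force: [0.7, 0.8, 4.1]
opening: 0.0004
```

```bash
python3 c.py c5;  python3 arc.py -22 -28 3 130
```

```text
t 36.2 p [0.5697 0.0015 0.0682] case [-57.3  -0.1  68.2] z [ 0.373  0.038 -0.927] tilt 22.0 y [-0.066  0.998  0.015] q [-0.19   0.492  1.943  0.318  0.354 -2.103] F [0.7 0.8 4.1] op 0.0004
tip corner case [-60.9   0.4  51.6]
[40, 0, 290] [-173.    10.1 -169.2]
[32, 0, 236] [-145.4    8.8 -122.2]
[0, 0, 232] [-114.3    6.5 -130.4]
1 -1 -1 0; -0 0 5 0; -1 1 4 0
corner [-61.1   0.5  50.8] radius 129.7 alpha of corner if on face -24.4
```

View pics/c5s.png

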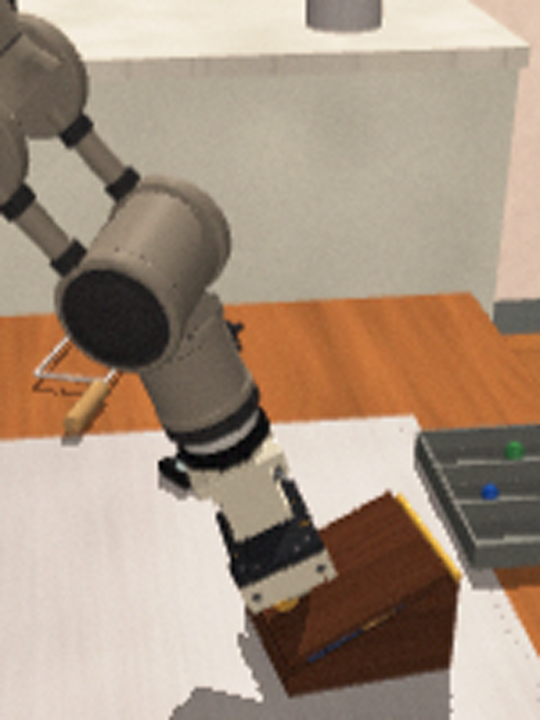

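>>> servo_tool:
  targets: "0 0 4 0; 0 0 4 0; 0 0 3 0; 0 0 3 0"

```text
time: 36.75
tool_pos: [0.5732, 0.0021, 0.0592]
tool_rot: [3.126, 0.386, -3.08]
contact_force: [-16.1, -1.6, 29.8]
opening: 0.0004
```

>>> servo_tool:
  targets: "0 0 4 0; 0 0 4 0"

```text
time: 37.0
tool_pos: [0.5737, 0.0022, 0.0587]
tool_rot: [3.126, 0.389, -3.078]
contact_force: [-39.4, -6.8, 58.8]
opening: 0.0006
```

```bash
python3 c.py c6;  python3 arc.py -22 -28 3 130
```

```text
t 37.0 p [0.5737 0.0022 0.0587] case [-53.3   0.1  58.7] z [ 0.378  0.04  -0.925] tilt 22.3 y [-0.069  0.998  0.014] q [-0.189  0.514  1.944  0.348  0.327 -2.136] F [-39.4  -6.8  58.8] op 0.0006
tip corner case [-56.8   0.6  42.1]
[40, 0, 290] [-173.9    9.3 -178.5]
[32, 0, 236] [-146.     8.  -131.6]
[0, 0, 232] [-115.     5.9 -140.1]
1 -1 -11 0; 0 0 5 0; 0 0 5 0
corner [-56.8   0.6  42.2] radius 129.0 alpha of corner if on face -28.7
```

View pics/c6s.png

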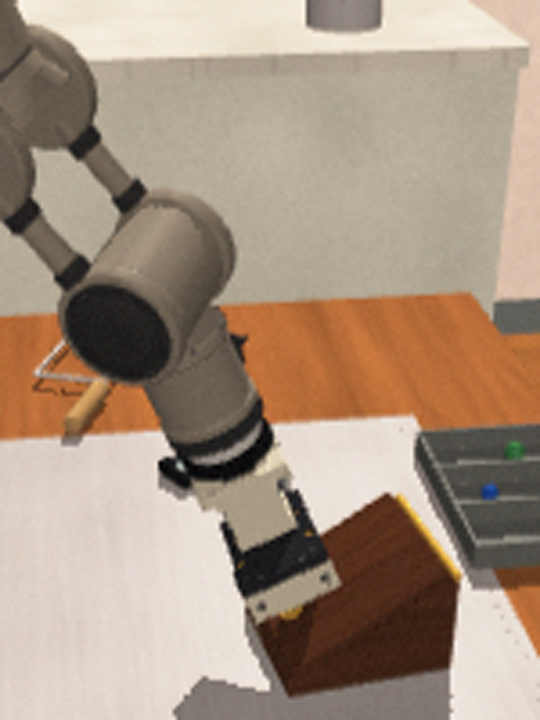

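>>> servo_tool:
  targets: "0 0 -6 0; 0 0 -15 0; 5 0 -25 0; 15 0 -30 0; 20 0 -30 0; 20 0 -30 0; 0 0 0 0; 0 0 0 0; 0 0 0 0; 0 0 0 0"

```text
time: 38.3
tool_pos: [0.4635, -0.0064, 0.165]
tool_rot: [3.126, 0.387, -3.078]
contact_force: [0.2, -0.1, -0.1]
opening: 0.0004
```

```bash
python3 c.py c7; python3 - <<'E'
from fit import *
ps=[cams.read_camera("side"),cams.read_camera("top")]
save(ps[1],"c7t.png",(90,110,430,300),2.3)
for p in ps:
    m=cams.cut_out(p,"case")[0]["region"].astype(float); print(fit([p],[m],casepts(),[.6265,.0093,.135]))
    for q in("jar","cone","loupe"):
        print(q,[(round(float(d["score"]),2),np.round(d["extent"]).tolist()) for d in cams.cut_out(p,q)][:1])
E
```

```text
t 38.3 p [ 0.4635 -0.0064  0.165 ] case [-163.6    6.4  165. ] z [ 0.375  0.04  -0.926] tilt 22.2 y [-0.07   0.997  0.015] q [-0.273  0.153  2.104  0.276  0.539 -2.124] F [ 0.2 -0.1 -0.1] op 0.0004
tip corner case [-167.1    6.8  148.5]
[40, 0, 290] [-235.7    8.7  -38.8]
[32, 0, 236] [-207.9    7.4    8.2]
[0, 0, 232] [-176.8    5.3   -0.2]Traceback (most recent call last):
  File "<stdin>", line 5, in <module>
IndexError: list index out of range
```

View pics/c7s.png

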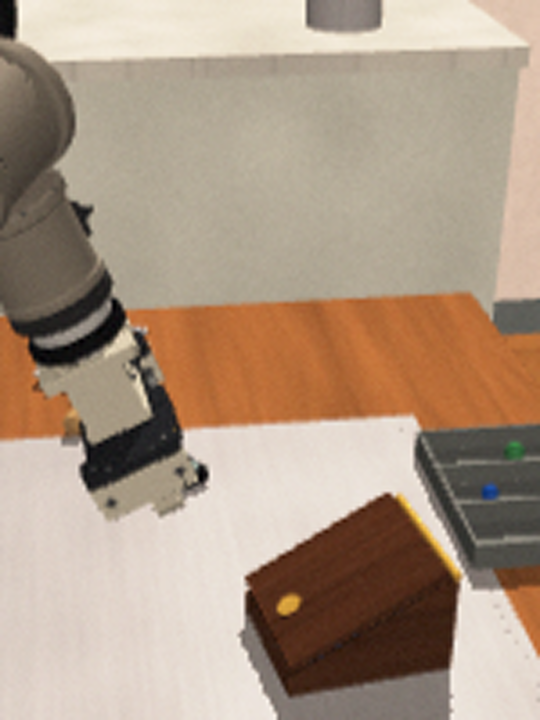

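View pics/c7t.png

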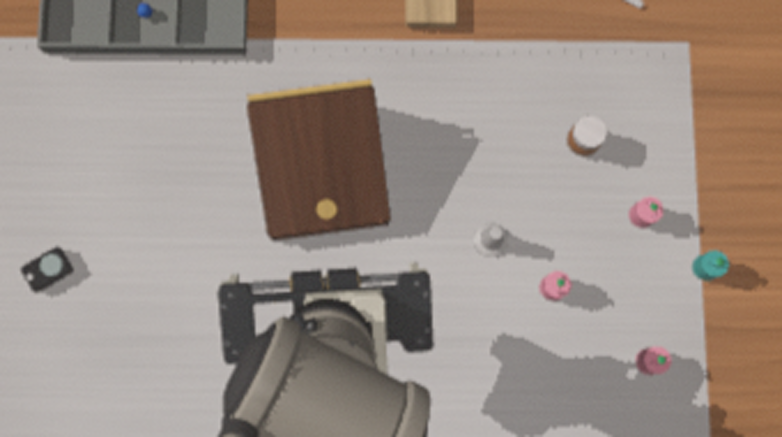

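```bash
python3 - <<'E'
from h import *
for n,u in(("side",(270,187)),("top",(231,200))):
    p=cams.read_camera(n); a=p["color"]; b=cv2.imread(f"pics/{n}0.png")[:,:,::-1]
    for im in(a,b):
        hsv=cv2.cvtColor(np.ascontiguousarray(im),cv2.COLOR_RGB2HSV); w=hsv[u[1]-12:u[1]+13,u[0]-12:u[0]+13]; m=(w[...,2]>130)&(w[...,1]>80); yy,xx=np.nonzero(m); print(n,xx.mean()+u[0]-12,yy.mean()+u[1]-12,m.sum())
    s=(slice(155,218),slice(256,322)) if n=="side" else (slice(143,216),slice(195,262))
    print("diff",np.abs(a[s].astype(int)-b[s]).mean())
E
```

```text
side 268.6764705882353 186.35294117647058 34
side 269.0625 186.28125 32
diff 2.0100208433541766
top 231.35087719298247 200.5438596491228 57
top 231.37037037037038 200.5 54
diff 6.853063449873918
```

The lid looks the same as in the starting latched picture, so I'm handing in.

```bash
python3 -c "
from h import *
print(robot.hand_in())"
```

```text
the job is handed in; nothing more can be done
None
```

The ring holder is in the case and the lid is shut and holding by itself. I handed the job in at about 38.5 s of the 70 s; the hand-in reports no verdict.

**What I did**
- **Tilt:** moves can't tilt the tool directly, so I stretched the arm to its reach limit, which left the tool tilted at about 23°.
- **Open:** I pressed the brass spot to its stop (about 76 N at the wrist) and the lid swung fully open.
- **Place:** I gripped the tan holder, lowered it until it touched the floor of the case and let go. I then pushed it back with the fingertips.
- **Close:** I swung the lid down from behind, pressed it to its stop (about 71 N) and drew back.

**Last checks**
- **Holder:** before the lid closed it stood upright on the blue floor, about 20–23 mm behind the case's origin and near mid-width. I couldn't see it after that.
- **Lid:** more than 1 s after I let go it was still shut. The brass spot was within 0.4 pixel of where it was in the first pictures, in both the side and top views.
- **Bystanders:** the jar, cone and loupe look unmoved in the last top view.

**What failed or was uncertain**
- The final network check of the case and bystanders stopped with an error because it no longer found the case in one of the pictures. I relied on the pictures and the spot comparison instead.
- While tilting the tool, joint 3 read 0.037 rad against its 0.04 lower limit. I don't know if that counts as passing its range.

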